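Unload the spent filter cartridges from the clamped manifold

ROBOT

A 7-joint arm with a two-finger parallel gripper is mounted at the origin on the work surface. World frame = base frame: x ahead of the robot, y to its left, z up, the work surface at z = 0. Lengths are in m, angles in rad, forces in N, time in s.
With the tool pointing down it reaches from about 0.4 to 0.875 m from the base axis. Payload 19.3 kg.
Tool frame: the origin (TCP) lies at the very end of the fingers, on their centre line; the grasp point (between the pads) lies 19 mm behind it; z points along the fingers, y is the line along which they close (so a half turn about z gives the same grasp; the last joint's range is limited). The gripper opens to 85 mm and grips with 20 to 120 N. Pads are 22 mm wide; open, the fingers measure 114 mm over their backs; the gripper's body (76 mm by 85 mm) begins 54 mm behind the grasp point. The pads swing forward as they close: fully open they stand 13 mm farther back than shut.
Start: joints at [-1.249, 0.521, -0.036, 1.599, 0.021, 1.021, -0.113], TCP at [0.239, 0.578, 0.231] pointing down, gripper open.
Joint ranges: [-2.91, 2.91], [-0.3, 2.13], [-1.5, 1.42], [0.17, 2.43], [-1.26, 4.41], [0.16, 1.93], [-2.52, 2.52]. Speed limits (rad/s): [1.89, 1.89, 2.39, 2.39, 3.01, 3.01, 3.01].

INTERFACE

Orientations are given as [roll, pitch, yaw] about the fixed x, y, z axes, in that order (R = Rz(yaw) Ry(pitch) Rx(roll)).
In Python, from workcell import observe, grab_frame, job_done gives the robot as it stands.
- The arm moves only by the tool move_arm, never from a script. Its argument "plan" is a list that holds one entry, the list of rows, each a list of 7 numbers: the shift along the tool's x, y, z each as a share of 0.02 m, from -1 to 1, then the turn, a rotation vector about the tool's x, y, z each as a share of 6 degrees, from -1 to 1, then the opening, from -1 (shut) to 1 (fully open). A call has exactly 10 rows; each row shifts and turns the commanded pose from where the row before left it, along the tool's axes as they then stand; what a row does not reach is not made up. A row lasts 1/10 s, in which the tool goes at most 50 mm and 8.59 degrees, less where a joint would pass 70% of its speed; a pose out of reach is approached as far as the arm can. A call with a number of a shift or a turn outside -1 to 1 is refused whole. A call with a gripper value outside its range is refused whole. The fingers move at their own pace and stop on an object; "grip_force" is the grip in N (left out, the last holds). Time passes only in rows, so rows that do not move let the fingers close, or fill a call up. It gives the time, the measured TCP pose, the force, the opening and the grip force at its end, in the units of the state.
- observe(): the state, without advancing time (a new reading comes with each control period).
- grab_frame(name): name is "scene" or "top" or "wrist"; returns a dict with "color" (400x640x3 uint8, red, green, blue), "intrinsics" (3x3 intrinsics, pixels), "position" and "orientation" of the camera in the world; the wrist camera has in their place "tool_from_camera" (4x4, takes a point from camera to tool coordinates, whose origin is the TCP and whose axes are the flange's). Camera axes: x right, y down, z forward; pixel columns grow to the right and rows downward; lengths in m; the calibration is good to about 2 mm. A picture is of the moment at which its call begins: read the wrist's pose just before it. There is no depth.
- job_done(): hands the job in; it is judged then, once.
The state is a dict: "clock": time; "qpos": joint angles; "qd": joint speeds; "joint_efforts": joint torques, N m; "position": TCP position; "tool_rot": TCP orientation; "force": force on the tool from outside, world axes, zero at the start; "moment": the same for the moment, N m; "grip_width": finger opening in m; "finger_force": force on a finger pad.
Only numpy, scipy, OpenCV 4.12 (cv2) and the standard library are available. Lean on these libraries where they do the work, as an engineer would, in place of code of your own. Each camera call takes 0.05 s, during which the arm holds its last target. There are 200 camera calls.

TASK

Empty the filter manifold: wind its handwheel anticlockwise by the crank, a full turn and on to its open stop, so that the clamp bar backs off; then pull every spent cartridge straight up off the rail against its spring catch and put it in the steel tray (standing or lying); finally wind the handwheel all the way back to its closed stop. Leave the other things on the bench where they are.

Things in the scene. Friction and masses are not known exactly. Their poses are not given: they have to be found in the camera images.
- manifold: fixed aluminium base 125 x 450 mm with a white channel rail and, at its -y end, a gearbox with the handwheel. Origin: on the bench under the rail middle; x across the rail, y along it. Six places at x = 0, y = -105, -63, -21, 21, 63, 105 mm, some empty. Seated: cartridge underside z = 6 mm, flange on rail top z = 30 mm, held by a steel spring catch on the -x side that yields to about 6 N upward.
- wheel (a joint): black handwheel (156 mm across, upright axis, top face z = 71 mm), rad: 0 at its closed stop, growing anticlockwise seen from above to 7.0 (a full turn and 40 degrees) at its open stop; starts at 0 to 0.5. It stays where it is left and takes about 2 N at the crank. It drives the clamp bar back 0 mm (closed) to 18 mm (open).
- crank_mid (a point): mid-height of the upright steel crank grip on the handwheel: 20 mm across, 42 mm tall (z = 72 to 114 mm), 60 mm from the wheel axis, free to spin on its pin, so the hand need not turn with it. With the wheel at 0 it stands on the -y side of the axis (manifold frame).
- wheel_axis (a point): point on the axis of the handwheel, at the height of its top face (z = 71 mm); fixed to the manifold at x = 0, y = -240 mm in its frame.
- bar_edge (a point): middle of the front edge of the steel clamp bar, 30 x 262 mm, top at z = 46 mm (52 mm at its rear rib). Closed, it lies over the rear of all the cartridge flanges (edge at x = 14 mm in the manifold frame); open, it is clear of them (x = 32 mm).
- tray: shallow loose steel tray on the bench, 170 x 190 mm (x, y) outside, 28 mm high, walls and floor 5 mm, 1 kg. Origin: centre of its underside. All the cartridges fit in it standing.
- cart0: spent filter cartridge, one of 4 to 6 alike (absent: None), 94 mm tall, 80 to 150 g. Origin: centre of foot underside, z to its top. Foot 26 x 30 mm to z = 24, flange 44 x 32 mm (x, y) z = 24 to 30, neck 18 mm across, round white body 30 mm across z = 44 to 84 (grip here), cap 16 mm across to z = 94. They stand 42 mm apart along the rail: grip across the rail (along manifold x).
- cart1: spent filter cartridge, one of 4 to 6 alike (absent: None), 94 mm tall, 80 to 150 g. Origin: centre of foot underside, z to its top. Foot 26 x 30 mm to z = 24, flange 44 x 32 mm (x, y) z = 24 to 30, neck 18 mm across, round white body 30 mm across z = 44 to 84 (grip here), cap 16 mm across to z = 94. They stand 42 mm apart along the rail: grip across the rail (along manifold x).
- cart2: spent filter cartridge, one of 4 to 6 alike (absent: None), 94 mm tall, 80 to 150 g. Origin: centre of foot underside, z to its top. Foot 26 x 30 mm to z = 24, flange 44 x 32 mm (x, y) z = 24 to 30, neck 18 mm across, round white body 30 mm across z = 44 to 84 (grip here), cap 16 mm across to z = 94. They stand 42 mm apart along the rail: grip across the rail (along manifold x).
- cart3: spent filter cartridge, one of 4 to 6 alike (absent: None), 94 mm tall, 80 to 150 g. Origin: centre of foot underside, z to its top. Foot 26 x 30 mm to z = 24, flange 44 x 32 mm (x, y) z = 24 to 30, neck 18 mm across, round white body 30 mm across z = 44 to 84 (grip here), cap 16 mm across to z = 94. They stand 42 mm apart along the rail: grip across the rail (along manifold x).
- cart4: spent filter cartridge, one of 4 to 6 alike (absent: None), 94 mm tall, 80 to 150 g. Origin: centre of foot underside, z to its top. Foot 26 x 30 mm to z = 24, flange 44 x 32 mm (x, y) z = 24 to 30, neck 18 mm across, round white body 30 mm across z = 44 to 84 (grip here), cap 16 mm across to z = 94. They stand 42 mm apart along the rail: grip across the rail (along manifold x).
- cart5: spent filter cartridge, one of 4 to 6 alike (absent: None), 94 mm tall, 80 to 150 g. Origin: centre of foot underside, z to its top. Foot 26 x 30 mm to z = 24, flange 44 x 32 mm (x, y) z = 24 to 30, neck 18 mm across, round white body 30 mm across z = 44 to 84 (grip here), cap 16 mm across to z = 94. They stand 42 mm apart along the rail: grip across the rail (along manifold x).
- bottle: small amber glass bottle, 60 mm across, 130 mm tall; not part of the job, leave it where it is. Origin: centre of its underside as it stands or lies.
- beaker: glass beaker, 68 mm across, 85 mm tall; not part of the job, leave it where it is. Origin: centre of its underside as it stands or lies.
- jar: white plastic jar, 44 mm across, 50 mm tall; not part of the job, leave it where it is. Origin: centre of its underside as it stands or lies.
- wrench: small steel wrench lying on the bench, 120 mm long; not part of the job, leave it where it is. Origin: centre of its underside as it stands or lies.
- vialbox: open cardboard box with dividers, 60 x 80 x 30 mm; not part of the job, leave it where it is. Origin: centre of its underside as it stands or lies.
- collar: black plastic ring, 56 mm across, 20 mm tall; not part of the job, leave it where it is. Origin: centre of its underside as it stands or lies.
- rod: steel rod lying on the bench, 16 mm across, 120 mm long; not part of the job, leave it where it is. Origin: centre of its underside as it stands or lies.

How it is judged:
By the outcome, as a careful person would: the job done as asked, in the order asked, and still so for the second after the job is handed in, with the robot touching nothing.
Of cart0, cart1, cart2, cart3, cart4, cart5 only 4 to 6 are there at a start; the rules pass over those that are not, and their reading is None.
At some moment in a run one of tray may be knocked a few centimetres aside while the robot is not near it.
Once in a run the grip may slacken for a moment while it holds something.
It also fails if it takes over 210 s, if anything falls off the work surface, if the arm or the gripper's body presses on something with over 40 N, if the wrist force passes 120 N, or if a joint passes its speed limit or range.

## Working session

There is one attempt and no reset: what is moved stays moved. The work goes in short steps, Python scripts to look and compute and a tool call to move; the robot and the scene stay as the last step left them, time stands still between calls to the robot, and variables do not carry over. Pictures are saved under pics/ and viewed, at most 14 in all, crops included, and the job is handed in when it is done.

Besides the shell and the picture viewer there is one more tool, called after "Call:" as a command line: name --argument value ..., lists and objects as JSON in quotes. move_arm: Moves the arm, as the interface text tells. Shift numbers are shares of 0.02 m and turn numbers shares of 6 degrees, none past 1 either way. Its arguments: {"type":"object","properties":{"plan":{"type":"array"},"grip_force":{"type":"number"}},"required":["plan"]}

```bash
mkdir -p pics; ls; cat > h.py <<'E'
import numpy as np, cv2, json
from scipy.spatial.transform import Rotation as R
from workcell import observe, grab_frame, job_done
def snap(name,out):
    s=observe(); f=grab_frame(name)
    cv2.imwrite(f'pics/{out}.png',f['color'][:,:,::-1])
    d={k:np.asarray(v).tolist() for k,v in f.items() if k!='color'}
    d['pos']=np.asarray(s['position']).tolist(); d['rot']=np.asarray(s['tool_rot']).tolist()
    json.dump(d,open(f'pics/{out}.json','w')); return f,s
def rotm(o):
    o=np.asarray(o,float)
    return o if o.shape==(3,3) else (R.from_quat(o).as_matrix() if o.size==4 else R.from_euler('xyz',o).as_matrix())
def cam(out):
    d=json.load(open(f'pics/{out}.json')); K=np.array(d['intrinsics'])
    if 'tool_from_camera' in d:
        T=np.array(d['tool_from_camera']); Rt=rotm(d['rot'])
        return K,Rt@T[:3,:3],np.array(d['pos'])+Rt@T[:3,3]
    return K,rotm(d['orientation']),np.array(d['position'])
def pix2w(out,uv,z):
    K,Rc,p=cam(out); r=Rc@np.linalg.solve(K,[uv[0],uv[1],1.]); return p+r*(z-p[2])/r[2]
def w2pix(out,P):
    K,Rc,p=cam(out); q=K@(Rc.T@(np.asarray(P,float)-p)); return q[:2]/q[2]
E
python3 - <<'E'
from h import *
for n in ('top','scene'):
    f,s=snap(n,n+'0'); print({k:np.asarray(v).round(4).tolist() for k,v in f.items() if k!='color'})
print({k:np.round(v,4).tolist() for k,v in s.items()})
E
```

```text
pics
{'intrinsics': [[475.8412, 0.0, 312.2387], [0.0, 475.8412, 200.62], [0.0, 0.0, 1.0]], 'position': [0.3523, 0.0124, 1.0728], 'orientation': [-2.9037, 0.0037, -1.5739]}
{'intrinsics': [[380.7844, 0.0, 314.813], [0.0, 380.7844, 201.0696], [0.0, 0.0, 1.0]], 'position': [0.9435, -0.1826, 0.7991], 'orientation': [-2.6238, 0.0013, 1.0926]}
{'clock': 0.05, 'qpos': [-1.2492, 0.522, -0.0363, 1.6, 0.0212, 1.0211, -0.1128], 'qd': [0.0006, 0.0008, 0.0001, -0.0032, -0.0022, -0.0001, -0.0017], 'joint_efforts': [0.0046, -92.9461, 1.9875, -37.0988, 0.0184, 0.0051, -0.0], 'position': [0.2385, 0.5773, 0.2307], 'tool_rot': [-3.1405, 0.0001, 2.7498], 'force': [-0.354, 0.8195, -0.566], 'moment': [0.0192, 0.0448, 0.0154], 'finger_force': 0.0, 'grip_width': 0.085}
```

View pics/top0.png

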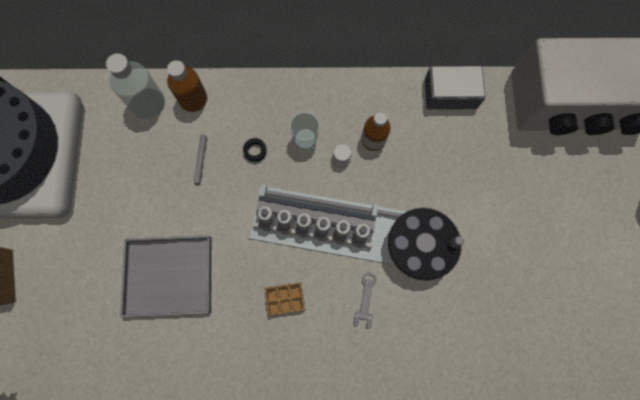

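View pics/scene0.png

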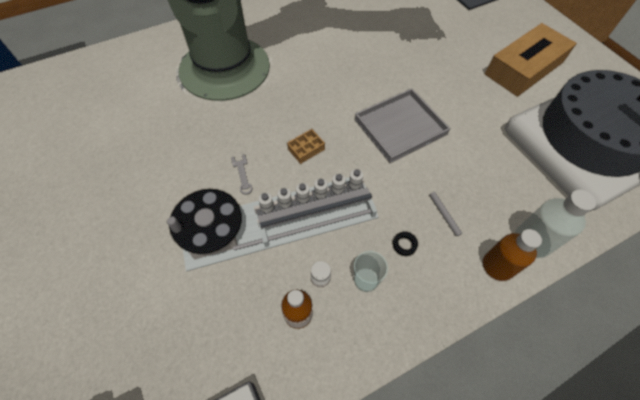

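All six places are filled. The top view shows the manifold around (260–460, 190–280), the crank grip near (458,241), and the tray corners near (124,238), (210,236), (211,315) and (122,318). I'll enlarge it to read it more finely.

```bash
python3 - <<'E'
from h import *
im=cv2.imread('pics/top0.png'); c=im[175:290,240:475]
cv2.imwrite('pics/c1.png',cv2.resize(c,None,fx=3.4,fy=3.4,interpolation=cv2.INTER_CUBIC))
for n in('top0','scene0'): print(n,'tcp',w2pix(n,[.2385,.5773,.2307]), 'base',w2pix(n,[0,0,0]))
for uv,z in [((124,238),.028),((210,236),.028),((211,315),.028),((122,318),.028),((425,242),.071),((265,212),.1),((362,230),.1),((458,241),.1)]: print(uv,pix2w('top0',uv,z).round(4))
for uv,z in [((205,217),.071),((173,222),.1),((266,199),.1),((357,175),.1)]: print('s',uv,pix2w('scene0',uv,z).round(4))
E
```

```text
top0 tcp [-24.53752484 387.30308772] base [320.92823065 495.73469265]
scene0 tcp [451.67759432 -19.94312313] base [225.1264229   66.97949505]
(124, 238) [0.5219 0.4338 0.028 ]
(210, 236) [0.5257 0.2429 0.028 ]
(211, 315) [0.355  0.2326 0.028 ]
(122, 318) [0.3494 0.4225 0.028 ]
(425, 242) [ 0.504  -0.2233  0.071 ]
(265, 212) [0.564  0.1142 0.1   ]
(362, 230) [ 0.5251 -0.0876  0.1   ]
(458, 241) [ 0.5014 -0.2845  0.1   ]
s (205, 217) [ 0.5011 -0.2203  0.071 ]
s (173, 222) [ 0.4995 -0.2809  0.1   ]
s (266, 199) [ 0.5374 -0.0897  0.1   ]
s (357, 175) [0.5738 0.1125 0.1   ]
```

View pics/c1.png

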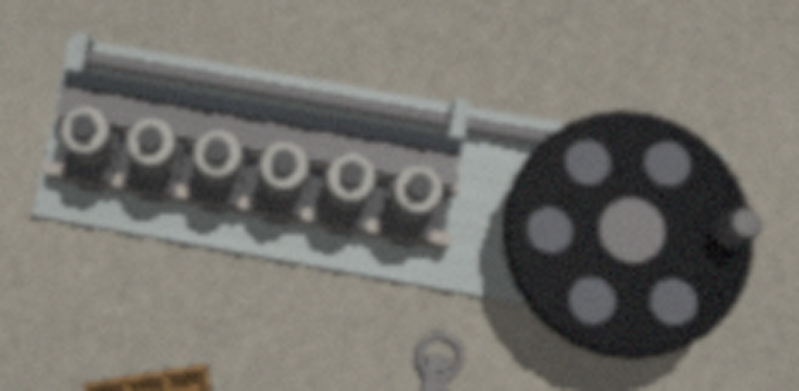

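```bash
cat >> h.py <<'E'
from scipy.optimize import least_squares
def fit(obs):  # obs: list of (view, uv, manifold pt); returns x,y,yaw
    def res(p):
        M=R.from_euler('z',p[2]).as_matrix()
        return np.concatenate([w2pix(v,M@np.array(m)+[p[0],p[1],0])-uv for v,uv,m in obs])
    r=least_squares(res,[.545,.013,-.19]); return r.x,r.fun.reshape(-1,2)
E
python3 - <<'E'
from h import *
c=lambda x,y:(x/3.4+240-.35,y/3.4+175-.35)
obs=[('top0',c(*uv),(0,(105-42*i)/1e3,.09)) for i,uv in enumerate([(85,130),(151,142),(218,154),(284,166),(350,178),(418,189)])]
obs+=[('top0',c(629,233),(0,-.24,.071))]*2
p,f=fit(obs); print(p.round(4),f.round(2).tolist())
M=R.from_euler('z',p[2]).as_matrix()
k=pix2w('top0',c(747,223),.114); m=M.T@(k-[p[0],p[1],0]); print('crank',k,m,np.hypot(m[0],m[1]+.24),np.arctan2(m[0],-(m[1]+.24)))
t=np.mean([pix2w('top0',u,.028) for u in[(124,238),(210,236),(211,315),(122,318)]],0);print('tray',t,M.T@(t-[p[0],p[1],0]))
E
```

```text
[ 0.5451  0.0132 -0.1832] [[-0.24, 0.03], [-0.14, -0.02], [-0.27, -0.07], [-0.03, -0.1], [0.29, -0.11], [0.09, 0.18], [0.15, 0.03], [0.15, 0.03]]
crank [ 0.5008051 -0.2830888  0.114    ] [ 0.01040861 -0.29944417  0.114     ] 0.06034855345147894 0.17334158460815732
tray [0.43797914 0.33293029 0.028     ] [-0.16356817  0.29482741  0.028     ]
```

Call:
move_arm --plan '[[[0, 0, 0, 0, 0, 1, 1], [0, 0, 0, 0, 0, 1, 1], [0, 0, 0, 0, 0, 1, 1], [0, 0, 0, 0, 0, 1, 1], [0, 0, 0, 0, 0, 1, 1], [0, 0, 0, 0, 0, 1, 1], [0, 0, 0, 0, 0, 1, 1], [0, 0, 0, 0, 0, 1, 1], [0, 0, 0, 0, 0, 1, 1], [0, 0, 0, 0, 0, 1, 1]]]'

```text
clock: 1.1
position: [0.2386, 0.5775, 0.231]
tool_rot: [-3.141, 0.001, 1.698]
force: [0.3, 0.1, 0.1]
grip_width: 0.0856
finger_force: 0.0
```

Call:
move_arm --plan '[[[0, 0, 0, 0, 0, 1, 1], [0, 0, 0, 0, 0, 1, 1], [0, 0, 0, 0, 0, 1, 1], [-1, 1, 0, 0, 0, 0, 1], [-1, 1, 0, 0, 0, 0, 1], [-1, 1, 0, 0, 0, 0, 1], [-1, 1, 0, 0, 0, 0, 1], [-1, 1, 0, 0, 0, 0, 1], [-1, 1, 0, 0, 0, 0, 1], [-1, 1, 0, 0, 0, 0, 1]]]'

```text
clock: 2.1
position: [0.3513, 0.4135, 0.2311]
tool_rot: [-3.141, 0.0, 1.389]
force: [0.4, -0.1, 1.1]
grip_width: 0.0852
finger_force: 0.0
```

Call:
move_arm --plan '[[[-1, 0.8, 0, 0, 0, 0, 1], [-1, 0.8, 0, 0, 0, 0, 1], [-1, 0.8, 0, 0, 0, 0, 1], [-1, 0.8, 0, 0, 0, 0, 1], [-1, 0.8, 0, 0, 0, 0, 1], [-1, 0.8, 0, 0, 0, 0, 1], [-1, 0.8, 0, 0, 0, 0, 1], [-1, 0.8, 0, 0, 0, 0, 1], [-1, 0.8, 0, 0, 0, 0, 1], [-1, 0.8, 0, 0, 0, 0, 1]]]'

```text
clock: 3.1
position: [0.4723, 0.1879, 0.2311]
tool_rot: [-3.141, 0.0, 1.388]
force: [0.3, 0.6, -0.1]
grip_width: 0.0857
finger_force: 0.0
```

Call:
move_arm --plan '[[[-1, 0.25, 0, 0, 0, 0, 1], [-1, 0.25, 0, 0, 0, 0, 1], [-1, 0.25, 0, 0, 0, 0, 1], [-1, 0.25, 0, 0, 0, 0, 1], [-1, 0.25, 0, 0, 0, 0, 1], [-1, 0.25, 0, 0, 0, 0, 1], [-1, 0.25, 0, 0, 0, 0, 1], [-1, 0.25, 0, 0, 0, 0, 1], [-1, 0.25, 0, 0, 0, 0, 1], [-1, 0.25, 0, 0, 0, 0, 1]]]'

```text
clock: 4.1
position: [0.4848, -0.0177, 0.2312]
tool_rot: [-3.141, 0.0, 1.388]
force: [0.7, -0.5, -0.0]
grip_width: 0.0848
finger_force: 0.0
```

Call:
move_arm --plan '[[[-1, 0.25, 0, 0, 0, 0, 1], [-1, 0.25, 0, 0, 0, 0, 1], [-1, 0.25, 0, 0, 0, 0, 1], [-1, 0.25, 0, 0, 0, 0, 1], [-1, 0.25, 0, 0, 0, 0, 1], [-1, 0.25, 0, 0, 0, 0, 1], [-1, 0.25, 0, 0, 0, 0, 1], [0, 0, 0, 0, 0, 0, 1], [0, 0, 0, 0, 0, 0, 1], [0, 0, 0, 0, 0, 0, 1]]]'

```text
clock: 5.1
position: [0.4939, -0.1601, 0.2312]
tool_rot: [-3.141, -0.0, 1.389]
force: [0.6, -0.5, -0.2]
grip_width: 0.0852
finger_force: 0.0
```

```bash
python3 - <<'E'
from h import *
f,s=snap('wrist','w1'); print(f['tool_from_camera'],s['position'],s['tool_rot'])
im=cv2.imread('pics/w1.png')
M=R.from_euler('z',-.1832).as_matrix()
for m in [(0,-.24,.071),(.0104,-.2994,.114),(0,-.105,.09),(0,-.063,.09)]:
    print(m,w2pix('w1',M@m+[.5451,.0132,0]))
E
```

```text
[[ 1.93180040e-03 -9.54774236e-01 -2.97325457e-01  7.53313950e-02]
 [ 9.99997482e-01  2.18391003e-03 -5.15749633e-04  8.66980158e-04]
 [ 1.14175651e-03 -2.97323712e-01  9.54776051e-01 -1.41968483e-01]
 [ 0.00000000e+00  0.00000000e+00  0.00000000e+00  1.00000000e+00]] [ 0.4939304  -0.16011089  0.23115069] [-3.14120642e+00 -2.93096532e-04  1.38917734e+00]
(0, -0.24, 0.071) [339.63307763 236.35101755]
(0.0104, -0.2994, 0.114) [350.99722544 308.47239905]
(0, -0.105, 0.09) [343.70590127 105.60976668]
(0, -0.063, 0.09) [344.87894252  53.77123762]
```

View pics/w1.png

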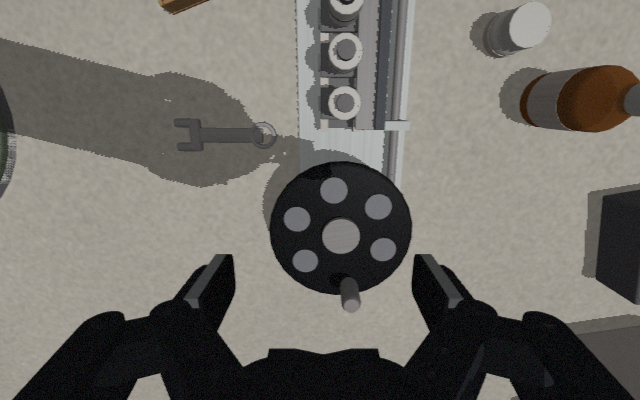

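Wrist view: hub (341,236), crank top (351,305) and cartridge rings (344,103) and (345,51), all within 3 px of prediction. I'll move over the crank, descend and close.

Call:
move_arm --plan '[[[-1, 0.24, 0, 0, 0, 0, 1], [-1, 0.24, 0, 0, 0, 0, 1], [-1, 0.24, 0, 0, 0, 0, 1], [-1, 0.24, 0, 0, 0, 0, 1], [-1, 0.24, 0, 0, 0, 0, 1], [-1, 0.24, 0, 0, 0, 0, 1], [0, 0, 1, 0, 0, 0, 1], [0, 0, 1, 0, 0, 0, 1], [0, 0, 1, 0, 0, 0, 1], [0, 0, 1, 0, 0, 0, 1]]]'

```text
clock: 6.15
position: [0.5008, -0.2833, 0.1505]
tool_rot: [3.142, -0.0, 1.389]
force: [0.9, -0.1, 0.0]
grip_width: 0.0851
finger_force: 0.0
```

Call:
move_arm --plan '[[[0, 0, 1, 0, 0, 0, 1], [0, 0, 1, 0, 0, 0, 1], [0, 0, 1, 0, 0, 0, 1], [0, 0, 0.5, 0, 0, 0, 1], [0, 0, 0, 0, 0, 0, 0], [0, 0, 0, 0, 0, 0, -1], [0, 0, 0, 0, 0, 0, -1], [0, 0, 0, 0, 0, 0, -1], [0, 0, 0, 0, 0, 0, -1], [0, 0, 0, 0, 0, 0, -1]]]' --grip_force 20

```text
clock: 7.15
position: [0.5008, -0.2842, 0.0819]
tool_rot: [3.141, -0.0, 1.388]
force: [-0.9, 1.3, 7.8]
grip_width: 0.0193
finger_force: 22.0
```

```bash
python3 -c "
import numpy as np
t=np.radians(np.arange(10,380,15))
print([(int(round(np.degrees(a))),round(float(x),2),round(float(y),2)) for a,x,y in zip(t[:-1],-3*np.diff(np.cos(t)),3*np.diff(np.sin(t)))])"; python3 -c "
from h import *; s=observe(); print(s['force'],s['position'],s['moment'])"
```

```text
[(10, 0.24, 0.75), (25, 0.42, 0.66), (40, 0.58, 0.53), (55, 0.69, 0.36), (70, 0.76, 0.17), (85, 0.78, -0.03), (100, 0.75, -0.24), (115, 0.66, -0.42), (130, 0.53, -0.58), (145, 0.36, -0.69), (160, 0.17, -0.76), (175, -0.03, -0.78), (190, -0.24, -0.75), (205, -0.42, -0.66), (220, -0.58, -0.53), (235, -0.69, -0.36), (250, -0.76, -0.17), (265, -0.78, 0.03), (280, -0.75, 0.24), (295, -0.66, 0.42), (310, -0.53, 0.58), (325, -0.36, 0.69), (340, -0.17, 0.76), (355, 0.03, 0.78)]
[-0.88175459  1.27366345  7.75487736] [ 0.50082319 -0.28424868  0.08194912] [ 0.33197956  0.22548175 -0.03381411]
```

Call:
move_arm --plan '[[[0, 0, -0.1, 0, 0, 0, -1], [0.24, 0.75, 0, 0, 0, 0, -1], [0.42, 0.66, 0, 0, 0, 0, -1], [0.58, 0.53, 0, 0, 0, 0, -1], [0.69, 0.36, 0, 0, 0, 0, -1], [0.76, 0.17, 0, 0, 0, 0, -1], [0, 0, 0, 0, 0, 0, -1], [0, 0, 0, 0, 0, 0, -1], [0, 0, 0, 0, 0, 0, -1], [0, 0, 0, 0, 0, 0, -1]]]'

```text
clock: 8.15
position: [0.5587, -0.2404, 0.083]
tool_rot: [3.141, -0.0, 1.388]
force: [5.0, 0.6, -26.4]
grip_width: 0.0195
finger_force: 21.4
```

Call:
move_arm --plan '[[[0, 0, 0.08, 0, 0, 0, -1], [0.78, -0.03, 0, 0, 0, 0, -1], [0.75, -0.24, 0, 0, 0, 0, -1], [0.66, -0.42, 0, 0, 0, 0, -1], [0.53, -0.58, 0, 0, 0, 0, -1], [0.36, -0.69, 0, 0, 0, 0, -1], [0.17, -0.76, 0, 0, 0, 0, -1], [-0.03, -0.78, 0, 0, 0, 0, -1], [0, 0, 0, 0, 0, 0, -1], [0, 0, 0, 0, 0, 0, -1]]]'

```text
clock: 9.15
position: [0.5014, -0.1639, 0.0825]
tool_rot: [3.141, -0.0, 1.388]
force: [-1.1, -2.2, 9.0]
grip_width: 0.0191
finger_force: 24.5
```

Call:
move_arm --plan '[[[-0.24, -0.75, 0, 0, 0, 0, -1], [-0.42, -0.66, 0, 0, 0, 0, -1], [-0.58, -0.53, 0, 0, 0, 0, -1], [-0.69, -0.36, 0, 0, 0, 0, -1], [-0.76, -0.17, 0, 0, 0, 0, -1], [-0.78, 0.03, 0, 0, 0, 0, -1], [-0.75, 0.24, 0, 0, 0, 0, -1], [-0.66, 0.42, 0, 0, 0, 0, -1], [0, 0, 0, 0, 0, 0, -1], [0, 0, 0, 0, 0, 0, -1]]]'

```text
clock: 10.15
position: [0.4494, -0.2543, 0.0825]
tool_rot: [3.14, 0.001, 1.388]
force: [-1.9, -2.3, 13.4]
grip_width: 0.019
finger_force: 25.1
```

Call:
move_arm --plan '[[[-0.53, 0.58, 0, 0, 0, 0, -1], [-0.36, 0.69, 0, 0, 0, 0, -1], [-0.17, 0.76, 0, 0, 0, 0, -1], [0.03, 0.78, 0, 0, 0, 0, -1], [0.24, 0.75, 0, 0, 0, 0, -1], [0.2, 0.34, 0, 0, 0, 0, -1], [0, 0, 0, 0, 0, 0, -1], [0, 0, 0, 0, 0, 0, -1], [0, 0, 0, 0, 0, 0, -1], [0, 0, 0, 0, 0, 0, -1]]]'

```text
clock: 11.15
position: [0.5246, -0.2792, 0.0826]
tool_rot: [3.139, 0.0, 1.389]
force: [2.1, -1.6, 6.9]
grip_width: 0.0192
finger_force: 24.6
```

Call:
move_arm --plan '[[[0.1, 0.12, 0, 0, 0, 0, -1], [0, 0, 0, 0, 0, 0, -1], [0.1, 0.12, 0, 0, 0, 0, -1], [0, 0, 0, 0, 0, 0, -1], [0.1, 0.12, 0, 0, 0, 0, -1], [0, 0, 0, 0, 0, 0, -1], [0, 0, 0, 0, 0, 0, -1], [0, 0, 0, 0, 0, 0, -1], [0, 0, 0, 0, 0, 0, -1], [0, 0, 0, 0, 0, 0, -1]]]'

```text
clock: 12.15
position: [0.5317, -0.2755, 0.0826]
tool_rot: [3.14, 0.001, 1.388]
force: [-2.4, -5.8, 9.5]
grip_width: 0.0188
finger_force: 24.7
```

```bash
python3 - <<'E'
from h import *
M=R.from_euler('z',-.1832).as_matrix(); s=observe()
m=M.T@(np.array(s['position'])-[.5451,.0122,0]); print(m,s['force'],M.T@np.array(s['force']),'ang',np.degrees(np.arctan2(m[0],-(m[1]+.24))),np.hypot(m[0],m[1]+.24))
E
```

```text
[ 0.03925406 -0.28536298  0.08256361] [-2.41113832 -5.84321145  9.45008442] [-1.30629131 -6.18468358  9.45008442] ang 40.87069486093362 0.05998900817601991
```

Call:
move_arm --plan '[[[0.06, 0.07, 0, 0, 0, 0, -1], [0, 0, 0, 0, 0, 0, -1], [0.04, 0.05, 0, 0, 0, 0, -1], [0, 0, 0, 0, 0, 0, -1], [0, 0, 0, 0, 0, 0, -1], [0, 0, 0, 0, 0, 0, -1], [0, 0, 0, 0, 0, 0, -1], [0, 0, 0, 0, 0, 0, -1], [0, 0, 0, 0, 0, 0, -1], [0, 0, 0, 0, 0, 0, -1]]]'

```text
clock: 13.15
position: [0.532, -0.2754, 0.0825]
tool_rot: [-3.14, 0.003, 1.386]
force: [-16.8, -11.4, 17.1]
grip_width: 0.019
finger_force: 25.6
```

```bash
cat >>h.py <<'E'
MO=np.array([.5451,.0122,0]); MR=R.from_euler('z',-.1832).as_matrix()
def st():
    s=observe(); m=MR.T@(np.array(s['position'])-MO)
    print('m',m.round(4),'F',(MR.T@np.array(s['force'])).round(1),'ang',np.degrees(np.arctan2(m[0],-(m[1]+.24))).round(1),'w',round(float(s['grip_width']),4),'yaw',round(s['tool_rot'][2],4),'t',s['clock']); return s,m
E
python3 -c "from h import *;st()"
```

```text
m [ 0.0396 -0.2851  0.0825] F [-14.5 -14.2  17.1] ang 41.2 w 0.019 yaw 1.3862 t 13.15
```

Call:
move_arm --plan '[[[-0.05, -0.05, 0, 0, 0, 0, -1], [0, 0, 0, 0, 0, 0, 1], [0, 0, 0, 0, 0, 0, 1], [0, 0, 0, 0, 0, 0, 1], [0, 0, 0, 0, 0, 0, 1], [0, 0, -1, 0, 0, 0, 1], [0, 0, -1, 0, 0, 0, 1], [0, 0, -1, 0, 0, 0, 1], [0, 0, -1, 0, 0, 0, 1], [0, 0, -1, 0, 0, 0, 1]]]'

```text
clock: 14.15
position: [0.5333, -0.2739, 0.1825]
tool_rot: [-3.142, -0.0, 1.389]
force: [0.5, 1.2, -0.1]
grip_width: 0.0858
finger_force: 0.0
```

Call:
move_arm --plan '[[[0, 0, -1, 0, 0, 0, 1], [1, -0.1, 0, 0, 0, 0, 1], [1, -0.1, 0, 0, 0, 0, 1], [1, -0.1, 0, 0, 0, 0, 1], [1, -0.1, 0, 0, 0, 0, 1], [1, -0.1, 0, 0, 0, 0, 1], [1, -0.1, 0, 0, 0, 0, 1], [1, -0.1, 0, 0, 0, 0, 1], [1, -0.1, 0, 0, 0, 0, 1], [1, -0.1, 0, 0, 0, 0, 1]]]'

```text
clock: 15.15
position: [0.5482, -0.0928, 0.2017]
tool_rot: [-3.142, -0.0, 1.389]
force: [-0.1, -0.1, -0.0]
grip_width: 0.0855
finger_force: 0.0
```

```bash
cat >>h.py <<'E'
def mpix(v,m): return w2pix(v,MR@np.array(m,float)+MO)
def tray(v):
    im=cv2.GaussianBlur(cv2.imread(f'pics/{v}.png'),(3,3),0); hsv=cv2.cvtColor(im,cv2.COLOR_BGR2GRAY)
    return im
E
python3 - <<'E'
from h import *
st(); f,s=snap('wrist','w2')
st(); snap('top','t2')
for y in (105,63,21,-21,-63,-105): print(y,mpix('w2',(0,y/1e3,.09)).round(1))
print('bar edge',mpix('w2',(.032,0,.046)),mpix('w2',(.014,0,.046)))
a=cv2.imread('pics/w2.png'); t=cv2.imread('pics/t2.png')
g=cv2.cvtColor(t,cv2.COLOR_BGR2GRAY); print(g[280,140:200:20],g[340,140:200:20],g[260,225:245:5])
d=cv2.absdiff(t,cv2.imread('pics/top0.png')).max(2)[225:330,110:225]; print('traydiff',(d>30).sum())
E
```

```text
m [ 0.0222 -0.1027  0.2017] F [-0.1 -0.1 -0. ] ang 170.8 w 0.0855 yaw 1.3887 t 15.15
m [ 0.022  -0.0991  0.2014] F [2.4 5.1 0. ] ang 171.1 w 0.0847 yaw 1.3918 t 15.2
105 [ 289.6 -103.3]
63 [291.4 -29. ]
21 [293.   37.1]
-21 [294.4  96.3]
-63 [295.6 149.7]
-105 [296.8 198. ]
bar edge [333.47364314  73.25570425] [313.63169797  73.19395183]
[122 120 121] [149 150 151] [151 154 151 152]
traydiff 0
```

View pics/w2.png

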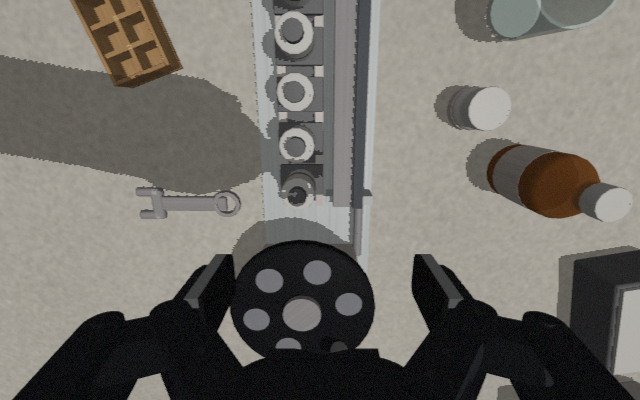

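Wrist view: the bar is backed off clear of the flanges (edge ~x=327 px). Cartridge rings at (295,34), (295,92), (296,145) and (298,193) agree with the model. Next I'll go to cartridge y=+105.

Call:
move_arm --plan '[[[1, -0.11, 0, 0, 0, 0, 0.5], [1, -0.11, 0, 0, 0, 0, 0.5], [1, -0.11, 0, 0, 0, 0, 0.5], [1, -0.11, 0, 0, 0, 0, 0.5], [1, -0.11, 0, 0, 0, 0, 0.5], [1, -0.11, 0, 0, 0, 0, 0.5], [1, -0.11, 0, 0, 0, 0, 0.5], [1, -0.11, 0, 0, 0, 0, 0.5], [1, -0.11, 0, 0, 0, 0, 0.5], [1, -0.11, 0, 0, 0, 0, 0.5]]]'

```text
clock: 16.25
position: [0.5629, 0.1072, 0.2017]
tool_rot: [3.142, 0.0, 1.388]
force: [0.8, -0.1, 0.8]
grip_width: 0.0641
finger_force: 0.0
```

Call:
move_arm --plan '[[[0, 0, 1, 0, 0, 0, 0.5], [0, 0, 1, 0, 0, 0, 0.5], [0, 0, 0, 0, 0, 0, 0.5], [0, 0, 0, 0, 0, 0, 0.5], [0, 0, 0, 0, 0, 0, 0.5], [0, 0, 0, 0, 0, 0, 0.5], [0, 0, 0, 0, 0, 0, 0.5], [0, 0, 0, 0, 0, 0, 0.5], [0, 0, 0, 0, 0, 0, 0.5], [0, 0, 0, 0, 0, 0, 0.5]]]'

```text
clock: 17.25
position: [0.5629, 0.1068, 0.1617]
tool_rot: [3.142, 0.0, 1.388]
force: [-0.3, 0.0, -0.0]
grip_width: 0.0639
finger_force: 0.0
```

```bash
cat >>h.py <<'E'
def tray(v,bg='top0'):
    "tray pose in world from the dark floor, found as a rectangle; rim centre, yaw"
    g=cv2.cvtColor(cv2.imread(f'pics/{v}.png'),cv2.COLOR_BGR2GRAY); m=np.uint8(g<137)*255
    m[:, :90]=0; m[:,240:]=0; m[:215]=0; m[350:]=0
    m=cv2.morphologyEx(m,cv2.MORPH_OPEN,np.ones((3,3)))
    c=max(cv2.findContours(m,cv2.RETR_EXTERNAL,cv2.CHAIN_APPROX_NONE)[0],key=cv2.contourArea)
    b=cv2.boxPoints(cv2.minAreaRect(c)); w=np.array([pix2w(v,u,.02) for u in b])
    e=w[1]-w[0]; print('tray',b.round(0).tolist(),'centre m',(MR.T@(w.mean(0)-MO)).round(4),'sides',np.linalg.norm(w[1]-w[0]).round(3),np.linalg.norm(w[2]-w[1]).round(3),'yaw deg mod 90',np.degrees(np.arctan2(e[1],e[0])).round(1)%90)
E
python3 -c "
from h import *
st();tray('top0');tray('t2')"
```

```text
m [0.0002 0.0963 0.1617] F [-0.3 -0.  -0. ] ang 180.0 w 0.0639 yaw 1.3884 t 17.25
tray [[117.0, 330.0], [120.0, 231.0], [214.0, 234.0], [211.0, 333.0]] centre m [-0.1745  0.2977  0.02  ] sides 0.215 0.211 yaw deg mod 90 3.7
tray [[117.0, 238.0], [212.0, 234.0], [215.0, 318.0], [120.0, 321.0]] centre m [-0.1661  0.2994  0.02  ] sides 0.212 0.182 yaw deg mod 90 2.0
```

Call:
move_arm --plan '[[[0.46, 0, 0, 0, 0, 0, 0.5], [0, 0, 1, 0, 0, 0, 0.5], [0, 0, 1, 0, 0, 0, 0.5], [0, 0, 1, 0, 0, 0, 0.5], [0, 0, 1, 0, 0, 0, 0.5], [0, 0, 1, 0, 0, 0, 0.5], [0, 0, 0.2, 0, 0, 0, 0.5], [0, 0, 0, 0, 0, 0, 0], [0, 0, 0, 0, 0, 0, -1], [0, 0, 0, 0, 0, 0, -1]]]' --grip_force 60

```text
clock: 18.25
position: [0.5651, 0.1161, 0.0588]
tool_rot: [3.14, -0.001, 1.388]
force: [-1.1, 0.6, 1.3]
grip_width: 0.0286
finger_force: 58.9
```

Call:
move_arm --plan '[[[0, 0, 0, 0, 0, 0, -1], [0, 0, 0, 0, 0, 0, -1], [0, 0, 0, 0, 0, 0, -1], [0, 0, 0, 0, 0, 0, -1], [0, 0, 0, 0, 0, 0, -1], [0, 0, 0, 0, 0, 0, -1], [0, 0, 0, 0, 0, 0, -1], [0, 0, 0, 0, 0, 0, -1], [0, 0, 0, 0, 0, 0, -1], [0, 0, 0, 0, 0, 0, -1]]]'

```text
clock: 19.25
position: [0.5651, 0.1161, 0.0588]
tool_rot: [3.14, -0.001, 1.388]
force: [-1.8, -0.3, 8.6]
grip_width: 0.0286
finger_force: 59.1
```

Call:
move_arm --plan '[[[0, 0, -0.2, 0, 0, 0, -1], [0, 0, -0.2, 0, 0, 0, -1], [0, 0, -0.3, 0, 0, 0, -1], [0, 0, -0.3, 0, 0, 0, -1], [0, 0, -0.5, 0, 0, 0, -1], [0, 0, -0.5, 0, 0, 0, -1], [0, 0, -1, 0, 0, 0, -1], [0, 0, -1, 0, 0, 0, -1], [0, 0, -1, 0, 0, 0, -1], [0, 0, -1, 0, 0, 0, -1]]]'

```text
clock: 20.25
position: [0.5643, 0.1158, 0.1793]
tool_rot: [-3.142, -0.0, 1.388]
force: [0.8, -0.6, -0.2]
grip_width: 0.0288
finger_force: 60.2
```

```bash
python3 -c "
from h import *
st();snap('scene','s3');snap('top','t3');tray('t3')
im=cv2.imread('pics/s3.png')[100:300,150:470];cv2.imwrite('pics/c3.png',cv2.resize(im,None,fx=2.4,fy=2.4))"
```

```text
m [-0.      0.1054  0.1793] F [ 0.9 -0.5 -0.2] ang -180.0 w 0.0288 yaw 1.3883 t 20.25
tray [[90.0, 215.0], [239.0, 215.0], [239.0, 349.0], [90.0, 349.0]] centre m [-0.1725  0.3013  0.02  ] sides 0.338 0.29 yaw deg mod 90 89.8
```

View pics/c3.png

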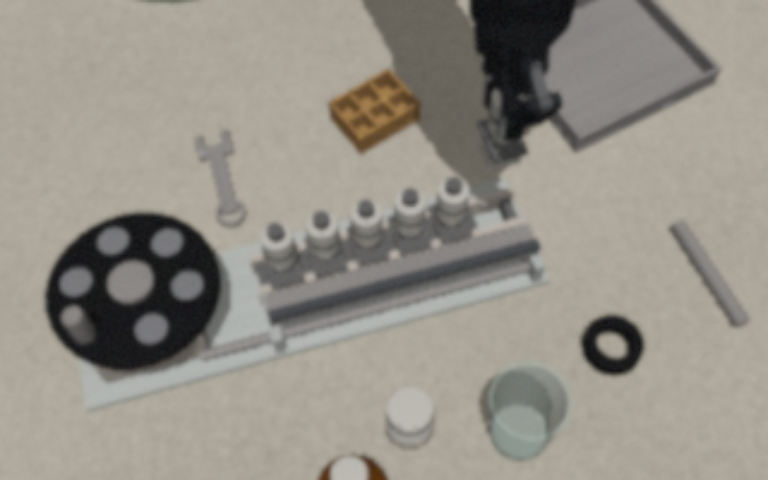

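The scene crop shows five cartridges left on the rail and the end one lifted in the gripper. The tray (right of the gripper) is in its original place.

```bash
cat >>h.py <<'E'
from scipy.optimize import differential_evolution
def tray(v):
    "tray pose from image gradients along its outer and inner rim"
    g=cv2.GaussianBlur(cv2.cvtColor(cv2.imread(f'pics/{v}.png'),cv2.COLOR_BGR2GRAY),(5,5),0).astype(np.float32)
    G=np.minimum(np.hypot(cv2.Sobel(g,5,1,0),cv2.Sobel(g,5,0,1)),100)
    K,Rc,p=cam(v); s=np.linspace(-1,1,60)
    def rect(a,b,z): return np.vstack([np.c_[s*a,0*s+b],np.c_[s*a,0*s-b],np.c_[0*s+a,s*b],np.c_[0*s-a,s*b]]),z
    L=[rect(.085,.095,.028),rect(.080,.090,.028)]
    def cost(q):
        t=0
        for P,z in L:
            W=np.c_[P,np.full(len(P),z)]@R.from_euler('z',q[2]).as_matrix().T+[q[0],q[1],0]
            c=(W-p)@Rc@K.T; c=(c[:,:2]/c[:,2:]).astype(np.float32)
            t-=cv2.remap(G,c[:,0].copy(),c[:,1].copy(),cv2.INTER_LINEAR).mean()
        return t
    r=differential_evolution(cost,[(.35,.52),(.24,.42),(-.4,.4)],seed=1,popsize=20,maxiter=80)
    print(v,'tray world',r.x.round(4),'m',(MR.T@(np.r_[r.x[:2],0]-MO)).round(4)[:2],'score',-r.fun); return r.x
E
python3 -c "
from h import *
tray('top0');tray('t2');tray('t3')"
```

```text
top0 tray world [0.4295 0.3294 0.0473] m [-0.1715  0.2908] score 156.60012817382812
t2 tray world [0.4292 0.3296 0.0435] m [-0.1717  0.291 ] score 163.40869140625
t3 tray world [ 0.4324  0.3374 -0.0783] m [-0.17    0.2992] score 78.24012756347656
```

Call:
move_arm --plan '[[[1, -0.56, 0, 0, 0, 0, -1], [1, -0.56, 0, 0, 0, 0, -1], [1, -0.56, 0, 0, 0, 0, -1], [1, -0.56, 0, 0, 0, 0, -1], [1, -0.56, 0, 0, 0, 0, -1], [1, -0.56, 0, 0, 0, 0, -1], [1, -0.56, 0, 0, 0, 0, -1], [1, -0.56, 0, 0, 0, 0, -1], [1, -0.56, 0, 0, 0, 0, -1], [1, -0.56, 0, 0, 0, 0, -1]]]'

```text
clock: 21.35
position: [0.4899, 0.3336, 0.1775]
tool_rot: [-3.141, 0.0, 1.389]
force: [-0.2, -0.5, -0.9]
grip_width: 0.0286
finger_force: 60.2
```

Call:
move_arm --plan '[[[1, -0.56, 0, 0, 0, 0, -1], [0.9, -0.56, 0, 0, 0, 0, -1], [0, 0, 1, 0, 0, 0, -1], [0, 0, 1, 0, 0, 0, -1], [0, 0, 1, 0, 0, 0, -1], [0, 0, 0, 0, 0, 0, -1], [0, 0, 0, 0, 0, 0, -1], [0, 0, 0, 0, 0, 0, -1], [0, 0, 0, 0, 0, 0, -1], [0, 0, 0, 0, 0, 0, -1]]]'

```text
clock: 22.35
position: [0.4757, 0.3745, 0.1184]
tool_rot: [3.141, -0.001, 1.388]
force: [0.0, -0.8, -0.7]
grip_width: 0.0283
finger_force: 60.2
```

```bash
python3 -c "
from h import *
st();snap('wrist','w4')
for a,b in((1,1),(1,-1),(-1,-1),(-1,1)):
  for c in ((.434,.331),(.4293,.3295),(.438,.333)): print(w2pix('w4',R.from_euler('z',.045).as_matrix()@[.085*a,.095*b,.028]+[*c,0]).round(0),end=' ')
  print()
"
```

```text
m [-0.1342  0.3436  0.1184] F [ 0.2 -0.8 -0.7] ang -167.0 w 0.0283 yaw 1.3884 t 22.35
[360. 125.] [354. 128.] [365. 121.] 
[399. 331.] [394. 333.] [403. 328.] 
[223. 364.] [219. 365.] [227. 361.] 
[146. 175.] [141. 178.] [150. 171.]
```

View pics/w4.png

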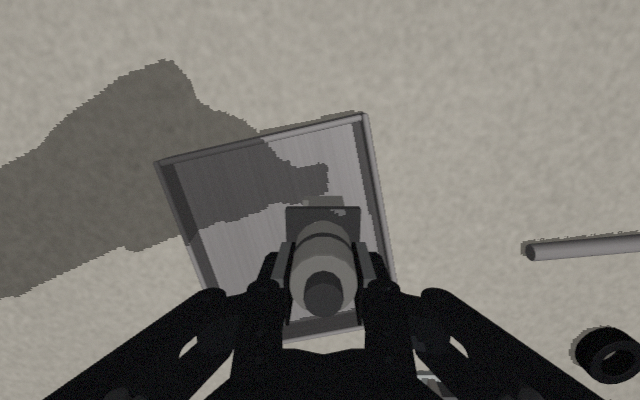

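Wrist view: the cartridge hangs upright in the grip over the tray interior; the tray's far corners are at (155,161) and (364,113). There is room here, so I'll lower and release.

Call:
move_arm --plan '[[[0, 0, 1, 0, 0, 0, -1], [0, 0, 1, 0, 0, 0, -1], [0, 0, 0.6, 0, 0, 0, -1], [0, 0, 0.3, 0, 0, 0, -1], [0, 0, 0, 0, 0, 0, -1], [0, 0, 0, 0, 0, 0, -0.2], [0, 0, 0, 0, 0, 0, 0.1], [0, 0, 0, 0, 0, 0, 0.1], [0, 0, 0, 0, 0, 0, 0.1], [0, 0, 0, 0, 0, 0, 0.1]]]'

```text
clock: 23.4
position: [0.4756, 0.3744, 0.0599]
tool_rot: [3.141, -0.0, 1.388]
force: [0.5, -0.2, -0.4]
grip_width: 0.0472
finger_force: 0.0
```

Call:
move_arm --plan '[[[0, 0, -0.5, 0, 0, 0, 0.1], [0, 0, -1, 0, 0, 0, 0.1], [0, 0, -1, 0, 0, 0, 0.1], [0, 0, -1, 0, 0, 0, 0.1], [0, 0, -1, 0, 0, 0, 0.1], [0, 0, -0.5, 0, 0, 0, 0.1], [-1, 0.5, 0, 0, 0, 0, 0.5], [-1, 0.5, 0, 0, 0, 0, 0.5], [-1, 0.5, 0, 0, 0, 0, 0.5], [-1, 0.5, 0, 0, 0, 0, 0.5]]]'

```text
clock: 24.4
position: [0.5004, 0.2875, 0.1598]
tool_rot: [-3.142, 0.0, 1.389]
force: [0.8, 0.2, -0.1]
grip_width: 0.0638
finger_force: 0.0
```

Call:
move_arm --plan '[[[-1, 0.5, 0, 0, 0, 0, 0.5], [-1, 0.5, 0, 0, 0, 0, 0.5], [-1, 0.5, 0, 0, 0, 0, 0.5], [-1, 0.5, 0, 0, 0, 0, 0.5], [-1, 0.5, 0, 0, 0, 0, 0.5], [-1, 0.5, 0, 0, 0, 0, 0.5], [-1, 0.5, 0, 0, 0, 0, 0.5], [-1, 0.5, 0, 0, 0, 0, 0.5], [-1, 0.5, 0, 0, 0, 0, 0.5], [-1, 0.2, 0, 0, 0, 0, 0.5]]]'

```text
clock: 25.4
position: [0.5569, 0.0735, 0.1598]
tool_rot: [3.141, 0.0, 1.388]
force: [0.5, 0.1, -0.8]
grip_width: 0.0638
finger_force: 0.0
```

```bash
python3 -c "
from h import *
st();snap('top','t5');tray('t5');snap('wrist','w5')
im=cv2.imread('pics/t5.png')[180:350,90:410];cv2.imwrite('pics/c5.png',cv2.resize(im,None,fx=2.4,fy=2.4))
"
```

```text
m [0.0005 0.0625 0.1598] F [ 0.5  0.2 -0.8] ang 179.9 w 0.0638 yaw 1.3881 t 25.4
t5 tray world [0.4404 0.3363 0.0399] m [-0.162   0.2996] score 104.84906005859375
```

View pics/c5.png

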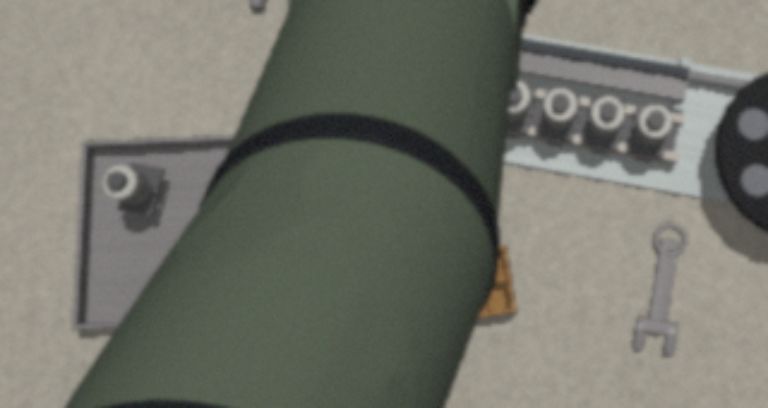

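The crop shows the first cartridge standing inside the tray (crop 120,182), with the tray unmoved. Next is the cartridge at y=+63.

Call:
move_arm --plan '[[[0, 0, 1, 0, 0, 0, 0.5], [0, 0, 1, 0, 0, 0, 0.5], [0, 0, 1, 0, 0, 0, 0.5], [0, 0, 1, 0, 0, 0, 0.5], [0, 0, 1, 0, 0, 0, 0.5], [0, 0, 0.1, 0, 0, 0, 0.2], [0, 0, 0, 0, 0, 0, -1], [0, 0, 0, 0, 0, 0, -1], [0, 0, 0, 0, 0, 0, -1], [0, 0, 0, 0, 0, 0, -1]]]' --grip_force 60

```text
clock: 26.5
position: [0.557, 0.0749, 0.0586]
tool_rot: [3.14, -0.001, 1.388]
force: [-2.3, 0.2, 7.0]
grip_width: 0.0284
finger_force: 59.5
```

Call:
move_arm --plan '[[[0, 0, -0.2, 0, 0, 0, -1], [0, 0, -0.2, 0, 0, 0, -1], [0, 0, -0.3, 0, 0, 0, -1], [0, 0, -0.3, 0, 0, 0, -1], [0, 0, -0.5, 0, 0, 0, -1], [0, 0, -0.5, 0, 0, 0, -1], [0, 0, -1, 0, 0, 0, -1], [0, 0, -1, 0, 0, 0, -1], [0, 0, -1, 0, 0, 0, -1], [0, 0, -1, 0, 0, 0, -1]]]'

```text
clock: 27.5
position: [0.5563, 0.0746, 0.1793]
tool_rot: [-3.142, -0.0, 1.388]
force: [-0.0, -0.1, -1.2]
grip_width: 0.0284
finger_force: 60.3
```

Call:
move_arm --plan '[[[1, -0.56, 0, 0, 0, 0, -1], [1, -0.56, 0, 0, 0, 0, -1], [1, -0.56, 0, 0, 0, 0, -1], [1, -0.56, 0, 0, 0, 0, -1], [1, -0.56, 0, 0, 0, 0, -1], [1, -0.56, 0, 0, 0, 0, -1], [1, -0.56, 0, 0, 0, 0, -1], [1, -0.56, 0, 0, 0, 0, -1], [1, -0.56, 0, 0, 0, 0, -1], [1, -0.56, 0, 0, 0, 0, -1]]]'

```text
clock: 28.5
position: [0.4821, 0.2925, 0.1784]
tool_rot: [-3.142, -0.0, 1.388]
force: [-0.3, -0.5, -1.9]
grip_width: 0.0286
finger_force: 60.4
```

Call:
move_arm --plan '[[[1, -0.56, 0, 0, 0, 0, -1], [0.5, -0.5, 0, 0, 0, 0, -1], [0, 0, 1, 0, 0, 0, -1], [0, 0, 1, 0, 0, 0, -1], [0, 0, 1, 0, 0, 0, -1], [0, 0, 1, 0, 0, 0, -1], [0, 0, 1, 0, 0, 0, -1], [0, 0, 0.2, 0, 0, 0, -1], [0, 0, 0, 0, 0, 0, -1], [0, 0, 0, 0, 0, 0, -1]]]'

```text
clock: 29.5
position: [0.4676, 0.325, 0.0747]
tool_rot: [3.141, -0.001, 1.388]
force: [-0.1, -0.1, -1.8]
grip_width: 0.0285
finger_force: 60.3
```

```bash
python3 -c "
from h import *
st()"
```

```text
m [-0.1331  0.2935  0.0747] F [-0.1 -0.1 -1.8] ang -166.0 w 0.0285 yaw 1.3881 t 29.5
```

Call:
move_arm --plan '[[[0, 0, 0.4, 0, 0, 0, -1], [0, 0, 0.35, 0, 0, 0, -1], [0, 0, 0, 0, 0, 0, -1], [0, 0, 0, 0, 0, 0, -0.2], [0, 0, 0, 0, 0, 0, 0.1], [0, 0, 0, 0, 0, 0, 0.1], [0, 0, 0, 0, 0, 0, 0.1], [0, 0, -0.5, 0, 0, 0, 0.1], [0, 0, -1, 0, 0, 0, 0.1], [0, 0, -1, 0, 0, 0, 0.1]]]' --grip_force 25

```text
clock: 30.5
position: [0.4672, 0.3248, 0.1099]
tool_rot: [-3.141, 0.0, 1.388]
force: [-0.4, 0.0, 0.7]
grip_width: 0.0472
finger_force: 0.0
```

Call:
move_arm --plan '[[[0, 0, -1, 0, 0, 0, 0.1], [0, 0, -1, 0, 0, 0, 0.1], [0, 0, -0.5, 0, 0, 0, 0.1], [-1, 0.5, 0, 0, 0, 0, 0.5], [-1, 0.5, 0, 0, 0, 0, 0.5], [-1, 0.5, 0, 0, 0, 0, 0.5], [-1, 0.5, 0, 0, 0, 0, 0.5], [-1, 0.5, 0, 0, 0, 0, 0.5], [-1, 0.5, 0, 0, 0, 0, 0.5], [-1, 0.5, 0, 0, 0, 0, 0.5]]]'

```text
clock: 31.5
position: [0.5108, 0.1737, 0.1588]
tool_rot: [-3.142, 0.0, 1.388]
force: [0.4, 0.3, 0.4]
grip_width: 0.064
finger_force: 0.0
```

Call:
move_arm --plan '[[[-1, 0.5, 0, 0, 0, 0, 0.5], [-1, 0.5, 0, 0, 0, 0, 0.5], [-1, 0.5, 0, 0, 0, 0, 0.5], [-1, 0.5, 0, 0, 0, 0, 0.5], [-1, 0.5, 0, 0, 0, 0, 0.5], [-1, 0.5, 0, 0, 0, 0, 0.5], [-0.6, 0.15, 0, 0, 0, 0, 0.5], [0, 0, 0, 0, 0, 0, 0.5], [0, 0, 0, 0, 0, 0, 0.5], [0, 0, 0, 0, 0, 0, 0.5]]]'

```text
clock: 32.5
position: [0.5485, 0.0346, 0.1586]
tool_rot: [-3.141, -0.0, 1.39]
force: [-0.7, -0.1, -0.0]
grip_width: 0.0639
finger_force: 0.0
```

```bash
python3 -c "
from h import *
st();snap('top','t6');tray('t6')"
```

```text
m [-0.0008  0.0226  0.1586] F [-0.6 -0.3 -0. ] ang -179.8 w 0.0639 yaw 1.3897 t 32.5
t6 tray world [0.4402 0.3361 0.0337] m [-0.1622  0.2994] score 134.91287231445312
```

Call:
move_arm --plan '[[[-0.08, 0.04, 1, 0, 0, 0, 0.5], [0, 0, 1, 0, 0, 0, 0.5], [0, 0, 1, 0, 0, 0, 0.5], [0, 0, 1, 0, 0, 0, 0.5], [0, 0, 1, 0, 0, 0, 0.5], [0, 0, 0.06, 0, 0, 0, 0.2], [0, 0, 0, 0, 0, 0, -1], [0, 0, 0, 0, 0, 0, -1], [0, 0, 0, 0, 0, 0, -1], [0, 0, 0, 0, 0, 0, -1]]]' --grip_force 60

```text
clock: 33.55
position: [0.5497, 0.0319, 0.0584]
tool_rot: [3.14, -0.001, 1.389]
force: [-0.9, 1.1, 7.6]
grip_width: 0.0287
finger_force: 59.6
```

Call:
move_arm --plan '[[[0, 0, -0.2, 0, 0, 0, -1], [0, 0, -0.2, 0, 0, 0, -1], [0, 0, -0.3, 0, 0, 0, -1], [0, 0, -0.3, 0, 0, 0, -1], [0, 0, -0.5, 0, 0, 0, -1], [0, 0, -0.5, 0, 0, 0, -1], [0, 0, -1, 0, 0, 0, -1], [0, 0, -1, 0, 0, 0, -1], [0, 0, -1, 0, 0, 0, -1], [0, 0, -1, 0, 0, 0, -1]]]'

```text
clock: 34.55
position: [0.5489, 0.0316, 0.1791]
tool_rot: [3.142, -0.0, 1.388]
force: [-0.6, 0.3, -1.9]
grip_width: 0.0285
finger_force: 60.2
```

Call:
move_arm --plan '[[[1, -0.56, 0, 0, 0, 0, -1], [1, -0.56, 0, 0, 0, 0, -1], [1, -0.56, 0, 0, 0, 0, -1], [1, -0.56, 0, 0, 0, 0, -1], [1, -0.56, 0, 0, 0, 0, -1], [1, -0.56, 0, 0, 0, 0, -1], [1, -0.56, 0, 0, 0, 0, -1], [1, -0.56, 0, 0, 0, 0, -1], [1, -0.56, 0, 0, 0, 0, -1], [1, -0.56, 0, 0, 0, 0, -1]]]'

```text
clock: 35.55
position: [0.4748, 0.2494, 0.1783]
tool_rot: [-3.142, -0.0, 1.388]
force: [0.2, 1.0, -1.6]
grip_width: 0.0288
finger_force: 60.2
```

Call:
move_arm --plan '[[[1, -0.56, 0, 0, 0, 0, -1], [0.3, -0.45, 0, 0, 0, 0, -1], [0, 0, 1, 0, 0, 0, -1], [0, 0, 1, 0, 0, 0, -1], [0, 0, 1, 0, 0, 0, -1], [0, 0, 1, 0, 0, 0, -1], [0, 0, 1, 0, 0, 0, -1], [0, 0, 0.2, 0, 0, 0, -1], [0, 0, 0, 0, 0, 0, -1], [0, 0, 0, 0, 0, 0, -1]]]'

```text
clock: 36.55
position: [0.4606, 0.2779, 0.0745]
tool_rot: [3.141, -0.001, 1.388]
force: [0.6, 0.7, -0.9]
grip_width: 0.0284
finger_force: 60.2
```

```bash
python3 -c "
from h import *
st()"
```

```text
m [-0.1315  0.2458  0.0745] F [ 0.5  0.8 -0.9] ang -164.9 w 0.0284 yaw 1.3881 t 36.55
```

Call:
move_arm --plan '[[[0, 0, 0.4, 0, 0, 0, -1], [0, 0, 0.35, 0, 0, 0, -1], [0, 0, 0, 0, 0, 0, -1], [0, 0, 0, 0, 0, 0, -0.2], [0, 0, 0, 0, 0, 0, 0.1], [0, 0, 0, 0, 0, 0, 0.1], [0, 0, 0, 0, 0, 0, 0.1], [0, 0, -0.5, 0, 0, 0, 0.1], [0, 0, -1, 0, 0, 0, 0.1], [0, 0, -1, 0, 0, 0, 0.1]]]' --grip_force 25

```text
clock: 37.55
position: [0.4601, 0.2777, 0.1097]
tool_rot: [-3.141, 0.0, 1.388]
force: [-0.3, 0.6, 0.3]
grip_width: 0.0471
finger_force: 0.0
```

Call:
move_arm --plan '[[[0, 0, -1, 0, 0, 0, 0.1], [0, 0, -1, 0, 0, 0, 0.1], [0, 0, -0.5, 0, 0, 0, 0.1], [-1, 0.5, 0, 0, 0, 0, 0.5], [-1, 0.5, 0, 0, 0, 0, 0.5], [-1, 0.5, 0, 0, 0, 0, 0.5], [-1, 0.5, 0, 0, 0, 0, 0.5], [-1, 0.5, 0, 0, 0, 0, 0.5], [-1, 0.5, 0, 0, 0, 0, 0.5], [-1, 0.5, 0, 0, 0, 0, 0.5]]]'

```text
clock: 38.55
position: [0.5037, 0.1266, 0.1586]
tool_rot: [-3.141, 0.0, 1.388]
force: [-0.2, 0.2, 0.5]
grip_width: 0.064
finger_force: 0.0
```

Call:
move_arm --plan '[[[-1, 0.5, 0, 0, 0, 0, 0.5], [-1, 0.5, 0, 0, 0, 0, 0.5], [-1, 0.5, 0, 0, 0, 0, 0.5], [-1, 0.5, 0, 0, 0, 0, 0.5], [-1, 0.5, 0, 0, 0, 0, 0.5], [-1, 0.5, 0, 0, 0, 0, 0.5], [-0.35, 0.07, 0, 0, 0, 0, 0.5], [0, 0, 0, 0, 0, 0, 0.5], [0, 0, 0, 0, 0, 0, 0.5], [0, 0, 0, 0, 0, 0, 0.5]]]'

```text
clock: 39.55
position: [0.5408, -0.0073, 0.1585]
tool_rot: [-3.141, -0.0, 1.39]
force: [0.6, -0.6, -0.4]
grip_width: 0.0642
finger_force: 0.0
```

```bash
python3 -c "
from h import *
st();snap('top','t7');tray('t7')
im=cv2.imread('pics/t7.png')[180:350,90:410];cv2.imwrite('pics/c7.png',cv2.resize(im,None,fx=2.4,fy=2.4))"
```

```text
m [-0.0007 -0.02    0.1585] F [ 0.7 -0.5 -0.4] ang -179.8 w 0.0642 yaw 1.3898 t 39.55
t7 tray world [0.4294 0.3296 0.0459] m [-0.1715  0.291 ] score 162.7869
```

View pics/c7.png

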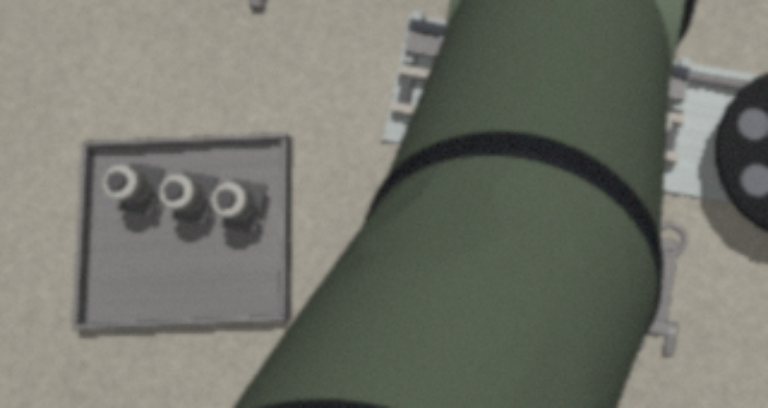

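Three cartridges stand in the tray's upper half (crop 120,182; 176,191; 228,199), and the tray is unmoved. Next is y=-21, going to the second column.

Call:
move_arm --plan '[[[-0.05, 0.04, 1, 0, 0, 0, 0.5], [0, 0, 1, 0, 0, 0, 0.5], [0, 0, 1, 0, 0, 0, 0.5], [0, 0, 1, 0, 0, 0, 0.5], [0, 0, 1, 0, 0, 0, 0.5], [0, 0, 0.06, 0, 0, 0, 0.2], [0, 0, 0, 0, 0, 0, -1], [0, 0, 0, 0, 0, 0, -1], [0, 0, 0, 0, 0, 0, -1], [0, 0, 0, 0, 0, 0, -1]]]' --grip_force 60

```text
clock: 40.6
position: [0.542, -0.0095, 0.0582]
tool_rot: [3.14, -0.001, 1.389]
force: [-1.5, 0.4, 7.5]
grip_width: 0.0285
finger_force: 59.7
```

Call:
move_arm --plan '[[[0, 0, -0.2, 0, 0, 0, -1], [0, 0, -0.2, 0, 0, 0, -1], [0, 0, -0.3, 0, 0, 0, -1], [0, 0, -0.3, 0, 0, 0, -1], [0, 0, -0.5, 0, 0, 0, -1], [0, 0, -0.5, 0, 0, 0, -1], [0, 0, -1, 0, 0, 0, -1], [0, 0, -1, 0, 0, 0, -1], [0, 0, -1, 0, 0, 0, -1], [0, 0, -1, 0, 0, 0, -1]]]'

```text
clock: 41.6
position: [0.5413, -0.0097, 0.1788]
tool_rot: [3.142, -0.0, 1.388]
force: [0.6, -0.2, -2.2]
grip_width: 0.0285
finger_force: 60.2
```

Call:
move_arm --plan '[[[1, -0.55, 0, 0, 0, 0, -1], [1, -0.55, 0, 0, 0, 0, -1], [1, -0.55, 0, 0, 0, 0, -1], [1, -0.55, 0, 0, 0, 0, -1], [1, -0.55, 0, 0, 0, 0, -1], [1, -0.55, 0, 0, 0, 0, -1], [1, -0.55, 0, 0, 0, 0, -1], [1, -0.55, 0, 0, 0, 0, -1], [1, -0.55, 0, 0, 0, 0, -1], [1, -0.55, 0, 0, 0, 0, -1]]]'

```text
clock: 42.6
position: [0.4692, 0.2077, 0.178]
tool_rot: [3.142, -0.0, 1.388]
force: [0.1, 0.2, -0.1]
grip_width: 0.0287
finger_force: 60.2
```

Call:
move_arm --plan '[[[1, -0.55, 0, 0, 0, 0, -1], [1, -0.55, 0, 0, 0, 0, -1], [1, -0.55, 0, 0, 0, 0, -1], [1, -0.55, 0, 0, 0, 0, -1], [1, -0.55, 0, 0, 0, 0, -1], [1, -0.55, 0, 0, 0, 0, -1], [1, -0.55, 0, 0, 0, 0, -1], [1, -0.55, 0, 0, 0, 0, -1], [0.2, 0, 0, 0, 0, 0, -1], [0, 0, 0, 0, 0, 0, -1]]]'

```text
clock: 43.6
position: [0.4127, 0.3846, 0.1777]
tool_rot: [3.141, 0.0, 1.389]
force: [0.6, -0.5, -1.8]
grip_width: 0.0288
finger_force: 60.2
```

Call:
move_arm --plan '[[[0, 0, 0, 0, 0, 0, -1], [0, 0, 0, 0, 0, 0, -1], [0, 0, 1, 0, 0, 0, -1], [0, 0, 1, 0, 0, 0, -1], [0, 0, 1, 0, 0, 0, -1], [0, 0, 1, 0, 0, 0, -1], [0, 0, 1, 0, 0, 0, -1], [0, 0, 0.2, 0, 0, 0, -1], [0, 0, 0, 0, 0, 0, -1], [0, 0, 0, 0, 0, 0, -1]]]'

```text
clock: 44.6
position: [0.4134, 0.3842, 0.0742]
tool_rot: [3.141, -0.001, 1.388]
force: [-0.9, 0.2, -1.5]
grip_width: 0.0286
finger_force: 60.2
```

```bash
python3 -c "
from h import *
st()"
```

```text
m [-0.1973  0.3418  0.0742] F [-0.9  0.  -1.5] ang -161.3 w 0.0286 yaw 1.3879 t 44.6
```

Call:
move_arm --plan '[[[0, 0, 0.4, 0, 0, 0, -1], [0, 0, 0.35, 0, 0, 0, -1], [0, 0, 0, 0, 0, 0, -1], [0, 0, 0, 0, 0, 0, -0.2], [0, 0, 0, 0, 0, 0, 0.1], [0, 0, 0, 0, 0, 0, 0.1], [0, 0, 0, 0, 0, 0, 0.1], [0, 0, -0.5, 0, 0, 0, 0.1], [0, 0, -1, 0, 0, 0, 0.1], [0, 0, -1, 0, 0, 0, 0.1]]]' --grip_force 25

```text
clock: 45.6
position: [0.4129, 0.3841, 0.1095]
tool_rot: [-3.142, 0.0, 1.388]
force: [-0.5, -0.5, -0.5]
grip_width: 0.0467
finger_force: 0.0
```

Call:
move_arm --plan '[[[0, 0, -1, 0, 0, 0, 0.1], [0, 0, -1, 0, 0, 0, 0.1], [0, 0, -1, 0, 0, 0, 0.1], [-1, 0.49, 0, 0, 0, 0, 0.5], [-1, 0.49, 0, 0, 0, 0, 0.5], [-1, 0.49, 0, 0, 0, 0, 0.5], [-1, 0.49, 0, 0, 0, 0, 0.5], [-1, 0.49, 0, 0, 0, 0, 0.5], [-1, 0.49, 0, 0, 0, 0, 0.5], [-1, 0.49, 0, 0, 0, 0, 0.5]]]'

```text
clock: 46.6
position: [0.4552, 0.2332, 0.1691]
tool_rot: [3.141, -0.001, 1.388]
force: [0.4, -0.1, -0.5]
grip_width: 0.0641
finger_force: 0.0
```

Call:
move_arm --plan '[[[-1, 0.49, 0, 0, 0, 0, 0.5], [-1, 0.49, 0, 0, 0, 0, 0.5], [-1, 0.49, 0, 0, 0, 0, 0.5], [-1, 0.49, 0, 0, 0, 0, 0.5], [-1, 0.49, 0, 0, 0, 0, 0.5], [-1, 0.49, 0, 0, 0, 0, 0.5], [-1, 0.49, 0, 0, 0, 0, 0.5], [-1, 0.49, 0, 0, 0, 0, 0.5], [-1, 0.49, 0, 0, 0, 0, 0.5], [-1, 0.49, 0, 0, 0, 0, 0.5]]]'

```text
clock: 47.6
position: [0.5153, 0.0187, 0.1691]
tool_rot: [3.141, -0.0, 1.388]
force: [0.8, 0.0, 0.5]
grip_width: 0.064
finger_force: 0.0
```

Call:
move_arm --plan '[[[-1, 0.49, 0, 0, 0, 0, 0.5], [-1, 0.49, 0, 0, 0, 0, 0.5], [-1, 0.49, 0, 0, 0, 0, 0.5], [-0.25, 0.05, 0, 0, 0, 0, 0.5], [0, 0, 0, 0, 0, 0, 0.5], [0, 0, 0, 0, 0, 0, 0.5], [0, 0, 0, 0, 0, 0, 0.5], [0, 0, 0, 0, 0, 0, 0.5], [0, 0, 0, 0, 0, 0, 0.5], [0, 0, 0, 0, 0, 0, 0.5]]]'

```text
clock: 48.6
position: [0.5331, -0.0495, 0.1683]
tool_rot: [-3.142, -0.0, 1.389]
force: [0.9, 0.2, 0.1]
grip_width: 0.064
finger_force: 0.0
```

```bash
python3 -c "
from h import *
st();snap('top','t8');tray('t8')
a,b=[cv2.imread(f'pics/{n}.png')[225:330,110:222] for n in('t7','t8')]; d=cv2.absdiff(a,b).max(2)>30; ys,xs=np.nonzero(d); print(d.sum(), xs.min()+110,xs.max()+110,ys.min()+225,ys.max()+225, mpix('t8',(-.197,.342,.089)))"
```

```text
m [-0.0005 -0.0629  0.1683] F [0.9 0.4 0.1] ang -179.8 w 0.064 yaw 1.3888 t 48.6
t8 tray world [0.4294 0.3288 0.0515] m [-0.1715  0.2902] score 160.79684448242188
822 124 221 277 329 [131.79238764 285.61694751]
```

Call:
move_arm --plan '[[[0, 0.03, 1, 0, 0, 0, 0.5], [0, 0, 1, 0, 0, 0, 0.5], [0, 0, 1, 0, 0, 0, 0.5], [0, 0, 1, 0, 0, 0, 0.5], [0, 0, 1, 0, 0, 0, 0.5], [0, 0, 0.53, 0, 0, 0, 0.2], [0, 0, 0, 0, 0, 0, -1], [0, 0, 0, 0, 0, 0, -1], [0, 0, 0, 0, 0, 0, -1], [0, 0, 0, 0, 0, 0, -1]]]' --grip_force 60

```text
clock: 49.65
position: [0.5341, -0.0498, 0.0584]
tool_rot: [3.141, -0.0, 1.388]
force: [0.0, 0.6, -2.2]
grip_width: 0.0285
finger_force: 59.1
```

Call:
move_arm --plan '[[[0, 0, -0.2, 0, 0, 0, -1], [0, 0, -0.2, 0, 0, 0, -1], [0, 0, -0.3, 0, 0, 0, -1], [0, 0, -0.3, 0, 0, 0, -1], [0, 0, -0.5, 0, 0, 0, -1], [0, 0, -0.5, 0, 0, 0, -1], [0, 0, -1, 0, 0, 0, -1], [0, 0, -1, 0, 0, 0, -1], [0, 0, -1, 0, 0, 0, -1], [0, 0, -1, 0, 0, 0, -1]]]'

```text
clock: 50.65
position: [0.5335, -0.05, 0.1792]
tool_rot: [-3.142, -0.0, 1.388]
force: [-0.5, 0.5, -2.1]
grip_width: 0.0287
finger_force: 60.2
```

Call:
move_arm --plan '[[[1, -0.56, 0, 0, 0, 0, -1], [1, -0.56, 0, 0, 0, 0, -1], [1, -0.56, 0, 0, 0, 0, -1], [1, -0.56, 0, 0, 0, 0, -1], [1, -0.56, 0, 0, 0, 0, -1], [1, -0.56, 0, 0, 0, 0, -1], [1, -0.56, 0, 0, 0, 0, -1], [1, -0.56, 0, 0, 0, 0, -1], [1, -0.56, 0, 0, 0, 0, -1], [1, -0.56, 0, 0, 0, 0, -1]]]'

```text
clock: 51.65
position: [0.4594, 0.1679, 0.1784]
tool_rot: [3.142, -0.0, 1.388]
force: [0.5, 0.1, -1.9]
grip_width: 0.0286
finger_force: 60.3
```

Call:
move_arm --plan '[[[1, -0.56, 0, 0, 0, 0, -1], [1, -0.56, 0, 0, 0, 0, -1], [1, -0.56, 0, 0, 0, 0, -1], [1, -0.56, 0, 0, 0, 0, -1], [1, -0.56, 0, 0, 0, 0, -1], [1, -0.56, 0, 0, 0, 0, -1], [1, -0.56, 0, 0, 0, 0, -1], [0.8, -0.38, 0, 0, 0, 0, -1], [0, 0, 0, 0, 0, 0, -1], [0, 0, 0, 0, 0, 0, -1]]]'

```text
clock: 52.65
position: [0.4037, 0.3359, 0.1779]
tool_rot: [3.141, 0.0, 1.389]
force: [0.7, -1.5, -1.5]
grip_width: 0.029
finger_force: 60.2
```

Call:
move_arm --plan '[[[0, 0, 0, 0, 0, 0, -1], [0, 0, 0, 0, 0, 0, -1], [0, 0, 1, 0, 0, 0, -1], [0, 0, 1, 0, 0, 0, -1], [0, 0, 1, 0, 0, 0, -1], [0, 0, 1, 0, 0, 0, -1], [0, 0, 1, 0, 0, 0, -1], [0, 0, 0.2, 0, 0, 0, -1], [0, 0, 0, 0, 0, 0, -1], [0, 0, 0, 0, 0, 0, -1]]]'

```text
clock: 53.65
position: [0.4041, 0.3362, 0.0746]
tool_rot: [3.141, -0.001, 1.388]
force: [0.0, -0.4, -1.2]
grip_width: 0.0287
finger_force: 60.2
```

```bash
python3 -c "
from h import *
st()"
```

```text
m [-0.1976  0.2929  0.0746] F [ 0.1 -0.4 -1.2] ang -159.7 w 0.0287 yaw 1.3879 t 53.65
```

Call:
move_arm --plan '[[[0, 0, 0.4, 0, 0, 0, -1], [0, 0, 0.35, 0, 0, 0, -1], [0, 0, 0, 0, 0, 0, -1], [0, 0, 0, 0, 0, 0, -0.2], [0, 0, 0, 0, 0, 0, 0.1], [0, 0, 0, 0, 0, 0, 0.1], [0, 0, 0, 0, 0, 0, 0.1], [0, 0, -0.5, 0, 0, 0, 0.1], [0, 0, -1, 0, 0, 0, 0.1], [0, 0, -1, 0, 0, 0, 0.1]]]' --grip_force 25

```text
clock: 54.65
position: [0.4036, 0.3359, 0.1098]
tool_rot: [-3.141, 0.0, 1.388]
force: [-0.6, 1.1, 0.1]
grip_width: 0.0468
finger_force: 0.0
```

Call:
move_arm --plan '[[[0, 0, -1, 0, 0, 0, 0.1], [0, 0, -1, 0, 0, 0, 0.1], [0, 0, -1, 0, 0, 0, 0.1], [-1, 0.52, 0, 0, 0, 0, 0.5], [-1, 0.52, 0, 0, 0, 0, 0.5], [-1, 0.52, 0, 0, 0, 0, 0.5], [-1, 0.52, 0, 0, 0, 0, 0.5], [-1, 0.52, 0, 0, 0, 0, 0.5], [-1, 0.52, 0, 0, 0, 0, 0.5], [-1, 0.52, 0, 0, 0, 0, 0.5]]]'

```text
clock: 55.65
position: [0.45, 0.1843, 0.1695]
tool_rot: [3.141, -0.001, 1.388]
force: [0.2, 0.5, 0.2]
grip_width: 0.0641
finger_force: 0.0
```

Call:
move_arm --plan '[[[-1, 0.52, 0, 0, 0, 0, 0.5], [-1, 0.52, 0, 0, 0, 0, 0.5], [-1, 0.52, 0, 0, 0, 0, 0.5], [-1, 0.52, 0, 0, 0, 0, 0.5], [-1, 0.52, 0, 0, 0, 0, 0.5], [-1, 0.52, 0, 0, 0, 0, 0.5], [-1, 0.52, 0, 0, 0, 0, 0.5], [-1, 0.52, 0, 0, 0, 0, 0.5], [-1, 0.52, 0, 0, 0, 0, 0.5], [-1, 0.52, 0, 0, 0, 0, 0.5]]]'

```text
clock: 56.65
position: [0.516, -0.0313, 0.1695]
tool_rot: [3.141, -0.0, 1.388]
force: [0.5, 0.7, 0.5]
grip_width: 0.0641
finger_force: 0.0
```

Call:
move_arm --plan '[[[-1, 0.52, 0, 0, 0, 0, 0.5], [-1, 0.52, 0, 0, 0, 0, 0.5], [-0.9, 0, 0, 0, 0, 0, 0.5], [0, 0, 0, 0, 0, 0, 0.5], [0, 0, 0, 0, 0, 0, 0.5], [0, 0, 0, 0, 0, 0, 0.5], [0, 0, 0, 0, 0, 0, 0.5], [0, 0, 0, 0, 0, 0, 0.5], [0, 0, 0, 0, 0, 0, 0.5], [0, 0, 0, 0, 0, 0, 0.5]]]'

```text
clock: 57.65
position: [0.5258, -0.091, 0.1687]
tool_rot: [-3.142, 0.0, 1.389]
force: [-0.6, 0.1, 0.4]
grip_width: 0.0638
finger_force: 0.0
```

```bash
python3 -c "
from h import *
st();snap('top','t9');tray('t9')
im=cv2.imread('pics/t9.png')[180:350,90:410];cv2.imwrite('pics/c9.png',cv2.resize(im,None,fx=2.4,fy=2.4))"
```

```text
m [-0.0002 -0.105   0.1687] F [-0.6  0.   0.4] ang -179.9 w 0.0638 yaw 1.3887 t 57.65
t9 tray world [0.4294 0.3292 0.0489] m [-0.1715  0.2906] score 160.56442260742188
```

View pics/c9.png

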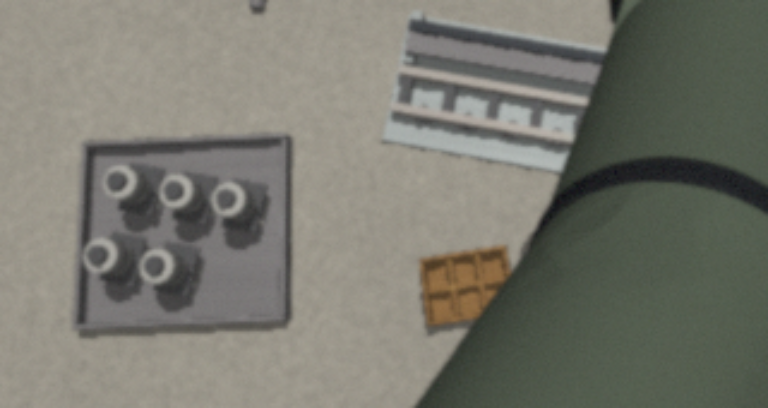

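Five cartridges stand in the tray and the tray is unmoved. Last cartridge, y=-105.

Call:
move_arm --plan '[[[0, 0.01, 1, 0, 0, 0, 0.5], [0, 0, 1, 0, 0, 0, 0.5], [0, 0, 1, 0, 0, 0, 0.5], [0, 0, 1, 0, 0, 0, 0.5], [0, 0, 1, 0, 0, 0, 0.5], [0, 0, 0.55, 0, 0, 0, 0.2], [0, 0, 0, 0, 0, 0, -1], [0, 0, 0, 0, 0, 0, -1], [0, 0, 0, 0, 0, 0, -1], [0, 0, 0, 0, 0, 0, -1]]]' --grip_force 60

```text
clock: 58.7
position: [0.5263, -0.0911, 0.0584]
tool_rot: [3.141, -0.0, 1.388]
force: [-0.1, -0.0, -0.6]
grip_width: 0.0285
finger_force: 59.1
```

Call:
move_arm --plan '[[[0, 0, -0.2, 0, 0, 0, -1], [0, 0, -0.2, 0, 0, 0, -1], [0, 0, -0.3, 0, 0, 0, -1], [0, 0, -0.3, 0, 0, 0, -1], [0, 0, -0.5, 0, 0, 0, -1], [0, 0, -0.5, 0, 0, 0, -1], [0, 0, -1, 0, 0, 0, -1], [0, 0, -1, 0, 0, 0, -1], [0, 0, -1, 0, 0, 0, -1], [0, 0, -1, 0, 0, 0, -1]]]'

```text
clock: 59.7
position: [0.5257, -0.0912, 0.1792]
tool_rot: [3.142, -0.0, 1.388]
force: [-0.0, -0.3, -1.0]
grip_width: 0.0282
finger_force: 60.2
```

Call:
move_arm --plan '[[[1, -0.56, 0, 0, 0, 0, -1], [1, -0.56, 0, 0, 0, 0, -1], [1, -0.56, 0, 0, 0, 0, -1], [1, -0.56, 0, 0, 0, 0, -1], [1, -0.56, 0, 0, 0, 0, -1], [1, -0.56, 0, 0, 0, 0, -1], [1, -0.56, 0, 0, 0, 0, -1], [1, -0.56, 0, 0, 0, 0, -1], [1, -0.56, 0, 0, 0, 0, -1], [1, -0.56, 0, 0, 0, 0, -1]]]'

```text
clock: 60.7
position: [0.4515, 0.1266, 0.1784]
tool_rot: [3.142, -0.0, 1.388]
force: [0.4, 0.3, -1.8]
grip_width: 0.0286
finger_force: 60.3
```

Call:
move_arm --plan '[[[1, -0.56, 0, 0, 0, 0, -1], [1, -0.56, 0, 0, 0, 0, -1], [1, -0.56, 0, 0, 0, 0, -1], [1, -0.56, 0, 0, 0, 0, -1], [1, -0.56, 0, 0, 0, 0, -1], [1, -0.56, 0, 0, 0, 0, -1], [1, -0.56, 0, 0, 0, 0, -1], [0.5, -0.38, 0, 0, 0, 0, -1], [0, 0, 0, 0, 0, 0, -1], [0, 0, 0, 0, 0, 0, -1]]]'

```text
clock: 61.7
position: [0.3948, 0.2882, 0.1779]
tool_rot: [3.141, 0.0, 1.388]
force: [0.2, -0.7, -2.0]
grip_width: 0.0283
finger_force: 60.2
```

Call:
move_arm --plan '[[[0, 0, 0, 0, 0, 0, -1], [0, 0, 0, 0, 0, 0, -1], [0, 0, 1, 0, 0, 0, -1], [0, 0, 1, 0, 0, 0, -1], [0, 0, 1, 0, 0, 0, -1], [0, 0, 1, 0, 0, 0, -1], [0, 0, 1, 0, 0, 0, -1], [0, 0, 0.2, 0, 0, 0, -1], [0, 0, 0, 0, 0, 0, -1], [0, 0, 0, 0, 0, 0, -1]]]'

```text
clock: 62.7
position: [0.3952, 0.289, 0.0745]
tool_rot: [3.141, -0.001, 1.388]
force: [0.5, 0.3, -0.8]
grip_width: 0.0284
finger_force: 60.2
```

```bash
python3 -c "
from h import *
st()"
```

```text
m [-0.1979  0.2448  0.0745] F [ 0.5  0.4 -0.8] ang -157.8 w 0.0284 yaw 1.388 t 62.7
```

Call:
move_arm --plan '[[[0, 0, 0.4, 0, 0, 0, -1], [0, 0, 0.35, 0, 0, 0, -1], [0, 0, 0, 0, 0, 0, -1], [0, 0, 0, 0, 0, 0, -0.2], [0, 0, 0, 0, 0, 0, 0.1], [0, 0, 0, 0, 0, 0, 0.1], [0, 0, 0, 0, 0, 0, 0.1], [0, 0, -0.5, 0, 0, 0, 0.1], [0, 0, -1, 0, 0, 0, 0.1], [0, 0, -1, 0, 0, 0, 0.1]]]' --grip_force 25

```text
clock: 63.7
position: [0.3946, 0.2887, 0.1098]
tool_rot: [-3.141, 0.0, 1.388]
force: [0.9, 0.1, -0.2]
grip_width: 0.047
finger_force: 0.0
```

Call:
move_arm --plan '[[[0, 0, -1, 0, 0, 0, 0.1], [0, 0, -1, 0, 0, 0, 0.1], [0, 0, -1, 0, 0, 0, 0.1], [-1, 0.45, 0, 0, 0, 0, 0.5], [-1, 0.45, 0, 0, 0, 0, 0.5], [-1, 0.45, 0, 0, 0, 0, 0.5], [-1, 0.45, 0, 0, 0, 0, 0.5], [-1, 0.45, 0, 0, 0, 0, 0.5], [-1, 0.45, 0, 0, 0, 0, 0.5], [-1, 0.45, 0, 0, 0, 0, 0.5]]]'

```text
clock: 64.7
position: [0.4314, 0.1389, 0.1694]
tool_rot: [3.141, -0.0, 1.388]
force: [0.3, 1.4, -0.5]
grip_width: 0.064
finger_force: 0.0
```

Call:
move_arm --plan '[[[-1, 0.45, 0, 0, 0, 0, 0.5], [-1, 0.45, 0, 0, 0, 0, 0.5], [-1, 0.45, 0, 0, 0, 0, 0.5], [-1, 0.45, 0, 0, 0, 0, 0.5], [-1, 0.45, 0, 0, 0, 0, 0.5], [-1, 0.45, 0, 0, 0, 0, 0.5], [-1, 0.45, 0, 0, 0, 0, 0.5], [-1, 0.45, 0, 0, 0, 0, 0.5], [-1, 0.45, 0, 0, 0, 0, 0.5], [-1, 0.45, 0, 0, 0, 0, 0.5]]]'

```text
clock: 65.7
position: [0.4836, -0.0741, 0.1695]
tool_rot: [3.141, -0.0, 1.388]
force: [-0.3, 0.6, 0.2]
grip_width: 0.064
finger_force: 0.0
```

Call:
move_arm --plan '[[[-1, 0.45, 0, 0, 0, 0, 1], [-1, 0.45, 0, 0, 0, 0, 1], [-1, 0.45, 0, 0, 0, 0, 1], [-1, 0.45, 0, 0, 0, 0, 1], [-1, 0.45, 0, 0, 0, 0, 1], [0, 0, 0, 0, 0, 0, 1], [0, 0, 0, 0, 0, 0, 1], [0, 0, 0, 0, 0, 0, 1], [0, 0, 0, 0, 0, 0, 1], [0, 0, 0, 0, 0, 0, 1]]]'

```text
clock: 66.7
position: [0.5096, -0.1791, 0.1688]
tool_rot: [3.142, -0.0, 1.389]
force: [1.0, -1.0, 0.3]
grip_width: 0.0855
finger_force: 0.0
```

```bash
python3 -c "
from h import *
st();snap('top','t10');snap('wrist','w10');tray('t10');print(mpix('w10',(.0396,-.2851,.114)))
a=cv2.imread('pics/t10.png')[180:350,90:410];b=cv2.imread('pics/w10.png')
cv2.imwrite('pics/c10.png',np.vstack([cv2.resize(a,(480,255)),cv2.resize(b,(480,300))]))"
```

```text
m [-0.     -0.1945  0.1688] F [ 1.2 -0.8  0.3] ang -180.0 w 0.0855 yaw 1.3892 t 66.7
t10 tray world [0.4293 0.3292 0.0537] m [-0.1716  0.2906] score 161.618896484375
[372.44006715 327.77497339]
```

View pics/c10.png

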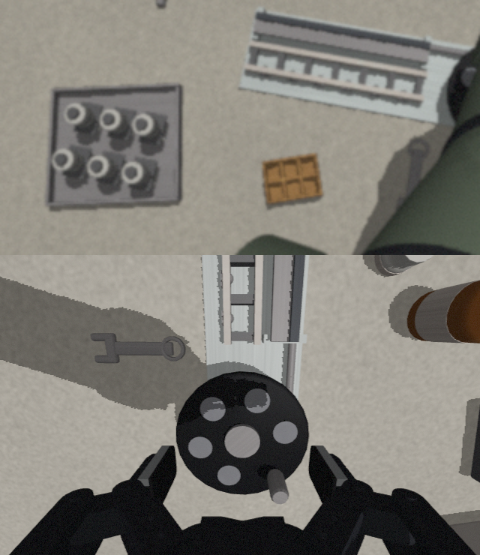

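Six cartridges stand in the tray and the rail is empty; the crank top at wrist pixel (373,322) is where expected. I'll grip the crank and wind clockwise.

Call:
move_arm --plan '[[[-0.9, 0.4, 0, 0, 0, 0, 1], [-0.9, 0.4, 0, 0, 0, 0, 1], [-0.9, 0.4, 0, 0, 0, 0, 1], [-0.9, 0.4, 0, 0, 0, 0, 1], [-0.9, 0.38, 0, 0, 0, 0, 1], [0, 0, 1, 0, 0, 0, 1], [0, 0, 1, 0, 0, 0, 1], [0, 0, 1, 0, 0, 0, 1], [0, 0, 1, 0, 0, 0, 1], [0, 0, 0.25, 0, 0, 0, 1]]]' --grip_force 20

```text
clock: 67.8
position: [0.5314, -0.2748, 0.0819]
tool_rot: [-3.139, -0.001, 1.389]
force: [-0.2, 0.6, 0.0]
grip_width: 0.0855
finger_force: 0.0
```

Call:
move_arm --plan '[[[0, 0, 0, 0, 0, 0, 0], [0, 0, 0, 0, 0, 0, -1], [0, 0, 0, 0, 0, 0, -1], [0, 0, 0, 0, 0, 0, -1], [0, 0, 0, 0, 0, 0, -1], [0, 0, 0, 0, 0, 0, -1], [0, 0, 0, 0, 0, 0, -1], [0, 0, 0, 0, 0, 0, -1], [0, 0, 0, 0, 0, 0, -1], [0, 0, 0, 0, 0, 0, -1]]]'

```text
clock: 68.8
position: [0.5319, -0.2754, 0.0844]
tool_rot: [-3.141, -0.0, 1.388]
force: [-5.9, 2.9, 8.8]
grip_width: 0.0192
finger_force: 21.0
```

```bash
python3 -c "
from h import *
st()
t=np.radians(np.arange(40,-351,-15))
print([(int(round(np.degrees(a))),round(float(x),2),round(float(y),2)) for a,x,y in zip(t[:-1],-3*np.diff(np.cos(t)),3*np.diff(np.sin(t)))])"
```

```text
m [ 0.0394 -0.2851  0.0844] F [-6.3  1.8  8.8] ang 41.1 w 0.0192 yaw 1.3882 t 68.8
[(40, -0.42, -0.66), (25, -0.24, -0.75), (10, -0.03, -0.78), (-5, 0.17, -0.76), (-20, 0.36, -0.69), (-35, 0.53, -0.58), (-50, 0.66, -0.42), (-65, 0.75, -0.24), (-80, 0.78, -0.03), (-95, 0.76, 0.17), (-110, 0.69, 0.36), (-125, 0.58, 0.53), (-140, 0.42, 0.66), (-155, 0.24, 0.75), (-170, 0.03, 0.78), (-185, -0.17, 0.76), (-200, -0.36, 0.69), (-215, -0.53, 0.58), (-230, -0.66, 0.42), (-245, -0.75, 0.24), (-260, -0.78, 0.03), (-275, -0.76, -0.17), (-290, -0.69, -0.36), (-305, -0.58, -0.53), (-320, -0.42, -0.66), (-335, -0.24, -0.75)]
```

Call:
move_arm --plan '[[[-0.42, -0.66, 0, 0, 0, 0, -1], [-0.24, -0.75, 0, 0, 0, 0, -1], [-0.03, -0.78, 0, 0, 0, 0, -1], [0.17, -0.76, 0, 0, 0, 0, -1], [0.36, -0.69, 0, 0, 0, 0, -1], [0.53, -0.58, 0, 0, 0, 0, -1], [0.66, -0.42, 0, 0, 0, 0, -1], [0, 0, 0, 0, 0, 0, -1], [0, 0, 0, 0, 0, 0, -1], [0, 0, 0, 0, 0, 0, -1]]]'

```text
clock: 69.8
position: [0.4434, -0.2387, 0.0843]
tool_rot: [-3.14, 0.0, 1.388]
force: [-11.8, -1.0, 15.1]
grip_width: 0.0188
finger_force: 22.0
```

```bash
python3 -c "
from h import *
st()"
```

```text
m [-0.0543 -0.2652  0.0843] F [-11.4  -3.1  15.1] ang -65.1 w 0.0188 yaw 1.3875 t 69.8
```

Call:
move_arm --plan '[[[0.75, -0.27, -0.03, 0, 0, 0, -1], [0.78, -0.03, 0, 0, 0, 0, -1], [0.76, 0.17, 0, 0, 0, 0, -1], [0.69, 0.36, 0, 0, 0, 0, -1], [0.58, 0.53, 0, 0, 0, 0, -1], [0.42, 0.66, 0, 0, 0, 0, -1], [0.24, 0.75, 0, 0, 0, 0, -1], [0.03, 0.78, 0, 0, 0, 0, -1], [0, 0, 0, 0, 0, 0, -1], [0, 0, 0, 0, 0, 0, -1]]]'

```text
clock: 70.8
position: [0.5195, -0.1663, 0.0845]
tool_rot: [3.14, 0.001, 1.388]
force: [0.1, -4.6, 0.4]
grip_width: 0.0193
finger_force: 21.2
```

Call:
move_arm --plan '[[[-0.17, 0.76, 0, 0, 0, 0, -1], [-0.36, 0.69, 0, 0, 0, 0, -1], [-0.53, 0.58, 0, 0, 0, 0, -1], [-0.66, 0.42, 0, 0, 0, 0, -1], [-0.75, 0.24, 0, 0, 0, 0, -1], [-0.78, 0.03, 0, 0, 0, 0, -1], [-0.76, -0.17, 0, 0, 0, 0, -1], [0, 0, 0, 0, 0, 0, -1], [0, 0, 0, 0, 0, 0, -1], [0, 0, 0, 0, 0, 0, -1]]]'

```text
clock: 71.8
position: [0.5536, -0.2534, 0.0844]
tool_rot: [-3.14, -0.001, 1.388]
force: [-7.1, 2.7, 7.4]
grip_width: 0.0193
finger_force: 21.8
```

```bash
python3 -c "
from h import *
st()"
```

```text
m [ 0.0567 -0.2596  0.0844] F [-7.5  1.4  7.4] ang 70.9 w 0.0193 yaw 1.3881 t 71.8
```

Call:
move_arm --plan '[[[-0.69, -0.36, 0, 0, 0, 0, -1], [-0.58, -0.53, 0, 0, 0, 0, -1], [-0.42, -0.66, 0, 0, 0, 0, -1], [-0.24, -0.75, 0, 0, 0, 0, -1], [-0.03, -0.25, 0, 0, 0, 0, -1], [0, -0.15, 0, 0, 0, 0, -1], [0, 0, 0, 0, 0, 0, -1], [0, 0, 0, 0, 0, 0, -1], [0, 0, 0, 0, 0, 0, -1], [0, 0, 0, 0, 0, 0, -1]]]'

```text
clock: 72.8
position: [0.4936, -0.283, 0.0845]
tool_rot: [3.141, 0.001, 1.388]
force: [-3.1, -4.7, 5.7]
grip_width: 0.0195
finger_force: 21.6
```

```bash
python3 -c "
from h import *
st()"
```

```text
m [ 0.0032 -0.2997  0.0845] F [-2.2 -5.2  5.7] ang 3.1 w 0.0195 yaw 1.3881 t 72.8
```

Call:
move_arm --plan '[[[0, -0.08, 0, 0, 0, 0, -1], [0, 0, 0, 0, 0, 0, -1], [0, -0.08, 0, 0, 0, 0, -1], [0, 0, 0, 0, 0, 0, -1], [0, -0.05, 0, 0, 0, 0, -1], [0, 0, 0, 0, 0, 0, -1], [0, 0, 0, 0, 0, 0, -1], [0, 0, 0, 0, 0, 0, -1], [0, 0, 0, 0, 0, 0, -1], [0, 0, 0, 0, 0, 0, -1]]]'

```text
clock: 73.8
position: [0.4903, -0.2825, 0.0845]
tool_rot: [3.14, 0.002, 1.388]
force: [2.4, -6.4, 0.5]
grip_width: 0.0194
finger_force: 21.2
```

```bash
python3 -c "
from h import *
st()"
```

```text
m [-2.000e-04 -2.997e-01  8.450e-02] F [ 3.6 -5.9  0.5] ang -0.2 w 0.0194 yaw 1.3883 t 73.8
```

Call:
move_arm --plan '[[[0, -0.06, 0, 0, 0, 0, -1], [0, 0, 0, 0, 0, 0, -1], [0, -0.04, 0, 0, 0, 0, -1], [0, 0, 0, 0, 0, 0, -1], [0, 0, 0, 0, 0, 0, -1], [0, 0, 0, 0, 0, 0, -1], [0, 0, 0, 0, 0, 0, -1], [0, 0, 0, 0, 0, 0, -1], [0, 0, 0, 0, 0, 0, -1], [0, 0, 0, 0, 0, 0, -1]]]'

```text
clock: 74.8
position: [0.49, -0.2824, 0.0847]
tool_rot: [3.137, 0.002, 1.389]
force: [13.0, -9.4, -7.1]
grip_width: 0.0192
finger_force: 20.8
```

```bash
python3 -c "
from h import *
st()"
```

```text
m [-0.0005 -0.2997  0.0847] F [14.5 -6.8 -7.1] ang -0.5 w 0.0192 yaw 1.3889 t 74.8
```

Call:
move_arm --plan '[[[0, 0.06, 0, 0, 0, 0, -1], [0, 0, 0, 0, 0, 0, 1], [0, 0, 0, 0, 0, 0, 1], [0, 0, 0, 0, 0, 0, 1], [0, 0, 0, 0, 0, 0, 1], [0, 0, -1, 0, 0, 0, 1], [0, 0, -1, 0, 0, 0, 1], [0, 0, -1, 0, 0, 0, 1], [0, 0, -1, 0, 0, 0, 1], [0, 0, -1, 0, 0, 0, 1]]]'

```text
clock: 75.8
position: [0.4885, -0.2812, 0.1851]
tool_rot: [-3.141, -0.0, 1.388]
force: [0.3, -0.1, 0.5]
grip_width: 0.0854
finger_force: 0.0
```

Call:
move_arm --plan '[[[1, -1, -0.5, 0, 0, 0, 1], [1, -1, -0.5, 0, 0, 0, 1], [1, -1, 0, 0, 0, 0, 1], [0, 0, 0, 0, 0, 0, 1], [0, 0, 0, 0, 0, 0, 1], [0, 0, 0, 0, 0, 0, 1], [0, 0, 0, 0, 0, 0, 1], [0, 0, 0, 0, 0, 0, 1], [0, 0, 0, 0, 0, 0, 1], [0, 0, 0, 0, 0, 0, 1]]]'

```text
clock: 76.8
position: [0.4405, -0.2117, 0.2042]
tool_rot: [-3.141, 0.0, 1.388]
force: [-0.2, -0.5, 0.5]
grip_width: 0.0856
finger_force: 0.0
```

```bash
python3 -c "
from h import *
st();snap('scene','s11');snap('top','t11');tray('t11')
print(mpix('s11',(0,-.3,.114)),mpix('s11',(.014,0,.046)),mpix('s11',(.032,0,.046)))
a=cv2.imread('pics/s11.png')[70:330,140:480];cv2.imwrite('pics/c11.png',cv2.resize(a,None,fx=2.3,fy=2.3))"
```

```text
m [-0.0621 -0.2392  0.2042] F [-0.1 -0.5  0.5] ang -90.8 w 0.0856 yaw 1.3881 t 76.8
t11 tray world [0.4294 0.3291 0.0462] m [-0.1715  0.2905] score 160.89004516601562
[168.52342298 215.75711255] [312.46290672 200.66697325] [314.76059236 207.29782314]
```

View pics/c11.png

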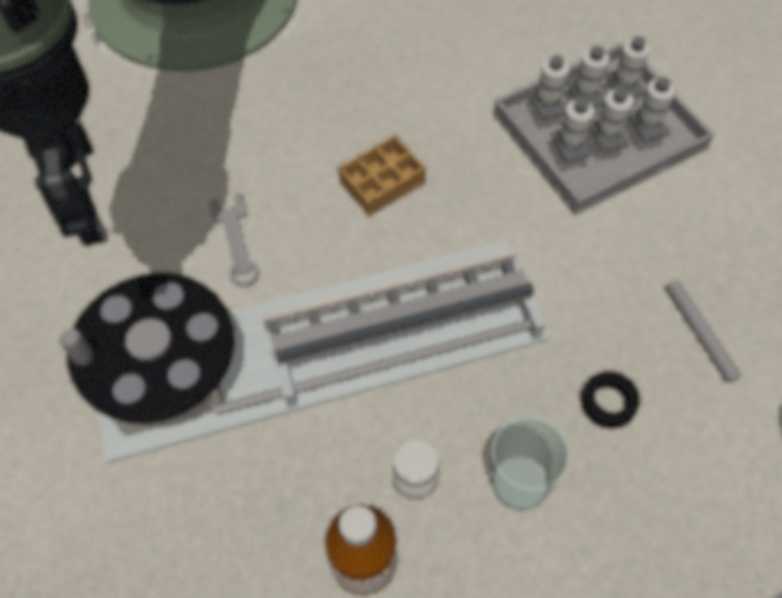

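The scene crop shows six cartridges in the tray, the bar forward over the empty rail, and the crank at its closed position (about (170,217), predicted (169,216)). The other items have not moved.

```bash
python3 -c "
from h import *
print(job_done())"
```

```text
the job is handed in; nothing more can be done
None
```

I wound the handwheel to its open stop, stood all six cartridges in the tray, wound the wheel back to its closed stop and handed the job in at about 77 s; the other bench items look unmoved.

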